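# Scoop up a polishing wheel against the bench stop

## Task

Use the flat pan scoop to pick up the large felt polishing wheel: slide the scoop's lip along the worktop, push the wheel against the bench stop so that it runs into the pan, and lift it clear in the scoop. Then set the scoop down level in the middle of the rubber mat, with the wheel still lying in its pan, and let go. Do not touch the wheel with the gripper, and leave the small rubber wheel and the wax block where they lie.

Things in the scene. Friction and masses are not known exactly. Their poses are not given: they have to be found in the camera images.
- scoop_grip (a point): Middle of the upright black grip of the loose steel pan scoop (164 g), 45 mm above its flat underside; it starts standing on the worktop. x points forward from the grip to the pan's lip, y left, z up. The grip is a post 26 mm along x and 16 mm wide along y, free from 12 to 67 mm above the underside; take it across the 16 mm from above. The straight lip is 90 mm ahead of this point (x).
- scoop_mid (a point): Middle of the scoop's underside (112 x 60 mm), 34 mm ahead of scoop_grip and 45 mm below it; same axes. Ahead of the grip is the pan: 56 mm wide inside, open in front; floor 1.6 mm thick, bevelled over the last 9 mm to a sharp lip at underside level; side walls 16 mm high, ending 12 mm behind the lip; back wall 22 mm high, 65 mm behind the lip. Rest it lightly on the worktop (about 5 N) to push.
- felt_wheel: The large cream felt polishing wheel, a loose disc 36 mm across and 12 mm thick, 20 g, lying flat on the worktop some 26 to 38 mm clear of the front of the bench stop, in any of three places along it (about 115 mm apart). Origin: centre of its underside; z up.
- felt_wheel_2: The small brown rubber wheel, a loose disc 23 mm across and 8 mm thick, in another of the three places; a bystander. Origin: centre of its underside.
- wax_block: The block of pink wax, 32 x 55 x 14 mm (x, y, z), loose, long side about parallel to the stop, in the third place; a bystander. Origin: centre of its underside.
- stop: The bench stop, an aluminium angle fixed to the worktop: upright face 360 mm long and 40 mm high. Origin: middle of the foot of its front face, at worktop level. x points into the face (away from the robot), y along it, z up. The angle reaches 25 mm behind the face.
- mat: The flat dark rubber mat fixed on the worktop, 200 mm (x) by 140 mm (y), 6 mm thick. Origin: centre of its underside, at worktop level; x along its length, away from the robot.
Not all that is in view belongs to the job. Leave any green look-alike of the part that bears scoop_grip alone.

How it is judged:
On the way, in this order (a step that is already met when the one before it is completed fails the run):
1. the felt wheel has been pushed against the stop into the pan, with the scoop down on the worktop: it lies in the pan within about 10 mm of the stop (x of felt_wheel in the frame of scoop_grip between 0.035 and 0.083 m and y of felt_wheel in the frame of scoop_grip between -0.014 and 0.014 m and z of felt_wheel in the frame of scoop_grip between -0.047 and -0.033 m and height (world z) of scoop_grip below 0.052 m and x of felt_wheel in the frame of stop above -0.028 m), for 0.1 s.
2. the scoop, held within 20 degrees of level, has lifted the felt wheel in its pan at least 30 mm off the worktop (x of felt_wheel in the frame of scoop_grip between 0.035 and 0.083 m and y of felt_wheel in the frame of scoop_grip between -0.014 and 0.014 m and z of felt_wheel in the frame of scoop_grip between -0.047 and -0.033 m and height (world z) of felt_wheel above 0.03 m and angle between scoop_grip's own z axis and vertical below 0.35 rad), for 0.2 s.
At the end, for the whole second after the job is handed in: The scoop stands released and level (within about 6 degrees) on the rubber mat, the middle of its underside within 50 mm of the mat's centre, and the felt wheel lies at rest in its pan (its centre at least 7 mm behind the lip and at least 10 mm ahead of the back wall, between the side walls) (x of felt_wheel in the frame of scoop_grip between 0.035 and 0.083 m and y of felt_wheel in the frame of scoop_grip between -0.014 and 0.014 m and z of felt_wheel in the frame of scoop_grip between -0.047 and -0.033 m and horizontal distance between scoop_mid and mat below 0.05 m and height (world z) of scoop_grip between 0.047 and 0.055 m and angle between scoop_grip's own z axis and vertical below 0.1 rad and angle between felt_wheel's own z axis and vertical below 0.3 rad and linear speed of felt_wheel below 0.02 m/s); the robot touches nothing.
It fails at once if the gripper's fingers touch the felt wheel (contact force between the fingers and felt_wheel above 0.5 N).
It fails at once if the small rubber wheel is moved more than 15 mm (distance of felt_wheel_2 from where it was at the start of the episode above 0.015 m).
It fails at once if the wax block is moved more than 15 mm (distance of wax_block from where it was at the start of the episode above 0.015 m).
It also fails if it takes over 61 s, if anything falls off the work surface, if the arm or the gripper's body presses on something with over 40 N, if the wrist force passes 120 N, or if a joint passes its speed limit or range.

## Robot

A 7-joint arm with a two-finger parallel gripper is mounted at the origin on a cart in front of the work surface, level with it; the furniture and walls round the work are solid. World frame = base frame: x ahead of the robot, y to its left, z up, the work surface at z = 0. Lengths are in m, angles in rad, forces in N, time in s.
With the tool pointing down it reaches from about 0.4 to 0.85 m from the base axis. Payload 4.5 kg.
Tool frame: the origin (TCP) lies midway between the tips of the shut fingers; the grasp point (between the pads) lies 19 mm behind it; z points along the fingers, x is the direction in which the jaws open and shut, and the axes are right-handed (so a half turn about z gives the same grasp; the last joint's range is limited). The gripper opens to 88 mm and grips with 3 to 60 N. Pads are 18 mm wide; open, the fingers measure 123 mm over their backs; the gripper's body (75 mm by 187 mm) begins 45 mm behind the grasp point.
Start: joints at [-1.263, 0.689, -0.195, 1.565, 0.157, 0.902, -0.215], TCP at [0.169, 0.602, 0.239] pointing down, gripper open.
Joint ranges: [-3.01, 3.01], [-0.46, 2.08], [-1.47, 1.51], [0.13, 2.56], [-1, 4.14], [0.04, 2.09], [-2.66, 2.66]. Speed limits (rad/s): [2.57, 2.57, 3.14, 3.14, 3.14, 3.14, 3.14].

## Interface

Orientations are given as a unit quaternion [x, y, z, w].
In Python, from plant import r gives the robot as it stands. The module is installed in compiled form; this text tells all that it offers.
- The arm moves only by the tool play_rows, never from a script. Its argument "increments" is a list of rows, each a list of 7 numbers: the opening, from 0 (shut) to 1 (fully open), then the shift along the tool's x, y, z in mm, then the turn, a rotation vector about the tool's x, y, z in rad. In form: [[hand, dx, dy, dz, wx, wy, wz], ...]. A call has exactly 8 rows; each row shifts and turns the pose as measured when the row begins, along the tool's axes as they then stand; what a row does not reach is not made up. A row lasts 1/8 s, in which the tool goes at most 62.5 mm and 10.7 degrees, less where a joint would pass 70% of its speed; a pose out of reach is approached as far as the arm can. A call is refused whole if a number of a shift passes 62.5 or a number of a turn 0.188, either way. A call with a gripper value outside its range is refused whole. The fingers move at their own pace and stop on an object; "grip_force" is the grip in N (left out, the last holds). Time passes only in rows, so rows that do not move let the fingers close, or fill a call up. It gives the time, the measured TCP pose, the force and the opening at its end, in the units of the state.
- r.get_state(): the state, without advancing time (a new reading comes with each control period).
- r.snapshot(name): name is "side" or "top" or "wrist"; returns the picture (400x640x3 uint8, red, green, blue); there is no depth.
- r.get_calibration(name): a dict with "fx", "fy", "cx", "cy" (pixels), "R" (3x3) and "t" (3): a world point X has camera coordinates R X + t. Camera axes: x right, y down, z forward; pixel columns grow to the right and rows downward; lengths in m; the calibration is good to about 2 mm. A picture is of the moment at which its call begins: read the wrist's pose just before it. get_calibration takes no time and is no camera call; for the wrist camera it gives the pose at the moment of the call.
- r.finish_job(): hands the job in, once; it reports no verdict.
The state is a dict: "clock": time; "q": joint angles; "qd": joint speeds; "joint_torque": joint torques, N m; "tool_pos": TCP position; "eef_rot": TCP orientation; "contact_force": force on the tool from outside, world axes, zero at the start; "moment": the same for the moment, N m; "opening": opening from 0.0 (shut) to 1.0 (fully open).
Only numpy, scipy, OpenCV 4.12 (cv2) and the standard library are available. Lean on these libraries where they do the work, as an engineer would, in place of code of your own. Each camera call takes 0.05 s, during which the arm holds its last target.

## Working session

There is one attempt and no reset: what is moved stays moved. The work goes in short steps, Python scripts to look and compute and a tool call to move; the robot and the scene stay as the last step left them, time stands still between calls to the robot, and variables do not carry over. Pictures are saved under pics/ and viewed, and the job is handed in when it is done.

Besides the shell and the picture viewer there is one more tool, called as name([rows], argument=value, ...), one row to a line, values as JSON. play_rows: Moves the arm, as the interface text tells. Its arguments: {"type":"object","properties":{"increments":{"type":"array"},"grip_force":{"type":"number"}},"required":["increments"]}

```bash
mkdir -p pics
python3 - <<'E'
from plant import r
import cv2,numpy as np
s=r.get_state();print(s['clock'],s['tool_pos'],s['eef_rot'],s['opening'])
for n in("top","side"):
    im=r.snapshot(n);cv2.imwrite(f'pics/{n}0.png',im[:,:,::-1])
    c=r.get_calibration(n);print(n,{k:np.round(v,3).tolist() for k,v in c.items()})
E
```

```text
0.0 [0.16883541 0.60110896 0.2378938 ] [ 7.96945192e-01  6.04050910e-01 -7.02773887e-04  6.05014739e-04] 0.9991599367414324
top {'fx': 426.17, 'fy': 426.17, 'cx': 327.652, 'cy': 194.304, 'R': [[-0.017, -1.0, 0.021], [-0.989, 0.013, -0.144], [0.144, -0.024, -0.989]], 't': [0.02, 0.551, 0.889]}
side {'fx': 438.236, 'fy': 438.236, 'cx': 319.477, 'cy': 200.145, 'R': [[-0.985, -0.175, 0.012], [-0.129, 0.674, -0.728], [0.119, -0.718, -0.686]], 't': [0.556, 0.076, 0.941]}
```

View pics/top0.png

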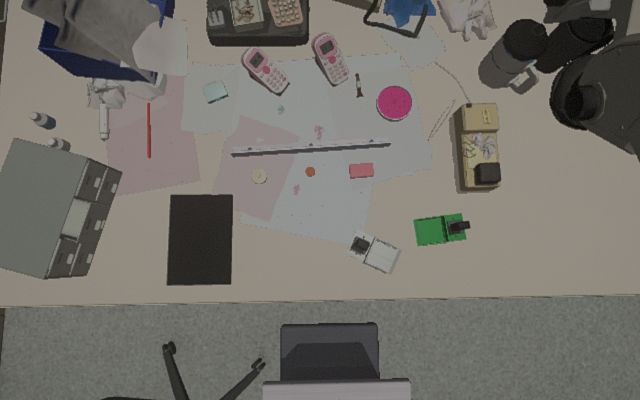

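View pics/side0.png

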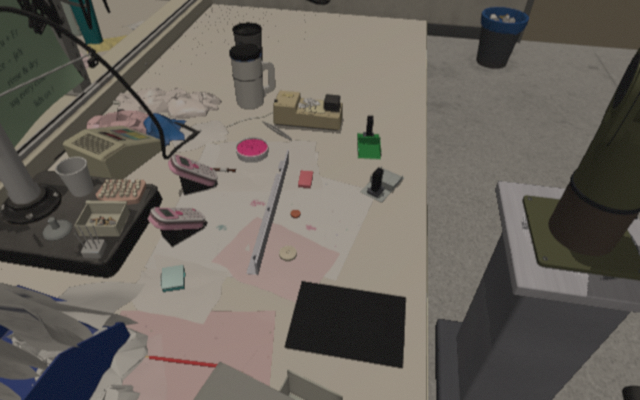

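Run:
```python
import cv2,numpy as np
im=cv2.imread('pics/top0.png')
c=im[120:290,220:480];a=cv2.resize(c,None,fx=3,fy=3,interpolation=cv2.INTER_CUBIC)
a=cv2.convertScaleAbs(a,alpha=1.3);cv2.imwrite('pics/crop_top.png',a)
im=cv2.imread('pics/side0.png')
c=im[100:290,240:440];a=cv2.resize(c,None,fx=3,fy=3,interpolation=cv2.INTER_CUBIC)
a=cv2.convertScaleAbs(a,alpha=1.3);cv2.imwrite('pics/crop_side.png',a)
```

```text
(no output)
```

View pics/crop_top.png

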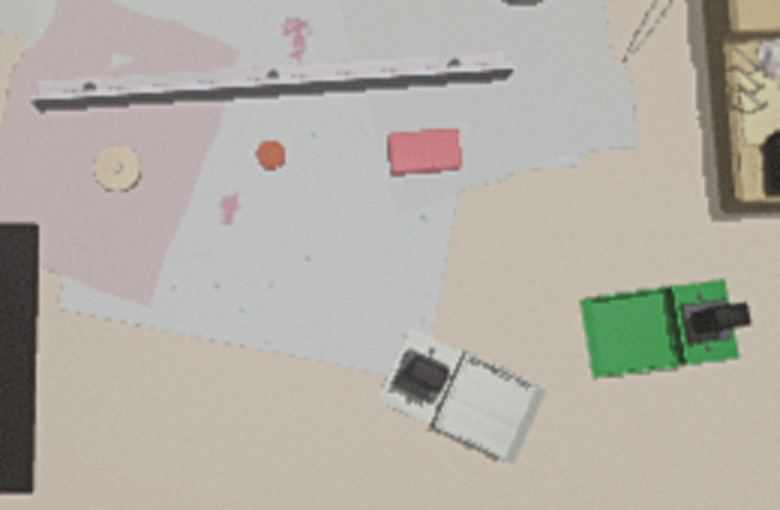

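View pics/crop_side.png

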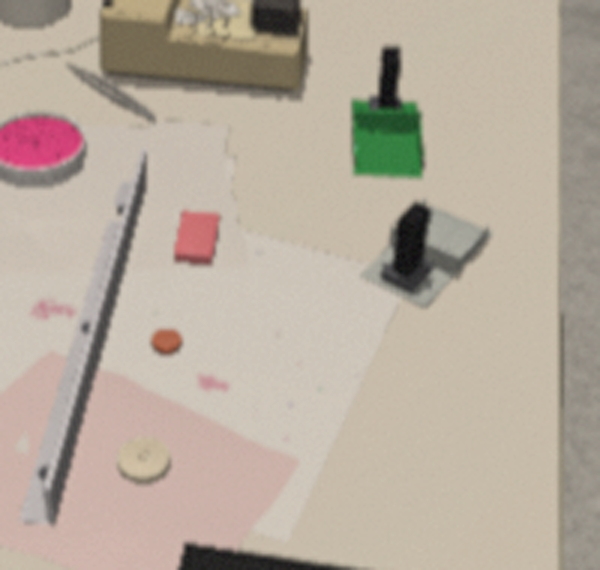

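```bash
cat > h.py <<'E'
from plant import r
import cv2,numpy as np
from scipy.spatial.transform import Rotation as Ro
def ray(c,uv,z):
    d=np.array([(uv[0]-c['cx'])/c['fx'],(uv[1]-c['cy'])/c['fy'],1.])
    R=np.array(c['R']);t=np.array(c['t']);o=-R.T@t;d=R.T@d
    return o+d*(z-o[2])/d[2]
def proj(c,X):
    p=np.array(c['R'])@np.array(X)+np.array(c['t']);return np.array([c['fx']*p[0]/p[2]+c['cx'],c['fy']*p[1]/p[2]+c['cy']])
def st():
    s=r.get_state();R=Ro.from_quat(s['eef_rot']).as_matrix()
    print('t',round(s['clock'],3),'tcp',np.round(s['tool_pos'],4),'x',np.round(R[:,0],3),'z',np.round(R[:,2],3),'F',np.round(s['contact_force'],1),'op',round(s['opening'],3),'q',np.round(s['q'],2))
    return s
def snap(n,f):
    c=r.get_calibration(n);im=r.snapshot(n)[:,:,::-1];cv2.imwrite('pics/'+f,im);return c,im
E
python3 - <<'E'
from h import *
c=r.get_calibration('top')
cs=r.get_calibration('side')
P=lambda x,y:(220+x/3,120+y/3)
S=lambda x,y:(240+x/3,100+y/3)
for n,uv,z in [('rearA',P(410,330),0),('rearB',P(381,402),0),('lipC',P(545,388),0),('lipD',P(514,463),0),('lip mid',P(530,426),0),('griptop?',P(428,367),.067),('gripfoot',P(410,385),.012)]:
    print(n,np.round(ray(c,uv,z),4))
print('stop foot L/R',ray(c,P(36,109),0),ray(c,P(511,75),0))
im=cv2.imread('pics/top0.png');hsv=cv2.cvtColor(im,cv2.COLOR_BGR2HSV)
# wheel: cream
m=cv2.inRange(im[120:290,220:480],(0,0,0),(60,60,60))
for n,(u0,v0,u1,v1) in dict(felt=(245,162,273,192),rub=(302,162,318,180)).items():
    sub=im[v0:v1,u0:u1].astype(int)
    bg=np.median(sub[[0,1,-1,-2]].reshape(-1,3),axis=0)
    d=cv2.cvtColor(im[v0:v1,u0:u1],cv2.COLOR_BGR2LAB).astype(int)
    b=d[:,:,2]-np.median(d[[0,1,-1,-2],:,2])
    mm=(b>5).astype(np.uint8);n_,l,stt,ce=cv2.connectedComponentsWithStats(mm)
    i=1+np.argmax(stt[1:,4]);print(n,stt[i],ce[i]+[u0,v0],ray(c,ce[i]+[u0,v0],.012 if n=='felt' else .008))
# mat
m=(im.max(2)<45).astype(np.uint8);n_,l,stt,ce=cv2.connectedComponentsWithStats(m[180:300,150:250].copy())
i=1+np.argmax(stt[1:,4]);ct,_=cv2.findContours((l==i).astype(np.uint8),0,1);R=cv2.minAreaRect(max(ct,key=len));print(R)
for p in cv2.boxPoints(R):print(ray(c,p+[150,180],.006))
print('mat',ray(c,np.array(R[0])+[150,180],.006))
print('side: felt',ray(cs,S(144,460),.006),'grip top',ray(cs,S(413,215),.067), 'green far')
E
```

```text
rearA [ 0.4748 -0.0532  0.    ]
rearB [ 0.4217 -0.0302  0.    ]
lipC [ 0.43  -0.153  0.   ]
lipD [ 0.3754 -0.1276  0.    ]
lip mid [ 0.4022 -0.1406  0.    ]
griptop? [ 0.4449 -0.0589  0.067 ]
gripfoot [ 0.4337 -0.051   0.012 ]
stop foot L/R [0.6476788  0.22856822 0.        ] [ 0.67038028 -0.13660258  0.        ]
felt [  6   6  16  15 188] [258.69148936 175.36170213] [0.60022798 0.16563019 0.012     ]
rub [ 3  5 10  9 73] [309.76712329 170.89041096] [0.60987741 0.05067367 0.008     ]
((49.58937072753906, 62.21018981933594), (62.090694427490234, 84.87741088867188), 1.1934894323349)
[0.36352044 0.36218269 0.006     ]
[0.54977408 0.36515273 0.006     ]
[0.54494054 0.22686379 0.006     ]
[0.35833409 0.2277696  0.006     ]
mat [0.45281983 0.29557543 0.006     ]
side: felt [0.59925445 0.16788535 0.006     ] grip top [ 0.44143956 -0.05111549  0.067     ] green far
```

```bash
cat >> h.py <<'E'
def plan(target,yaw,n=8,op=1.0,zlast=None,level=True,s=None):
    """rows from current pose straight to TCP target (world), tool x at yaw (deg), tool z down"""
    s=s or st();p=np.array(s['tool_pos']);R=Ro.from_quat(s['eef_rot'])
    a=np.deg2rad(yaw);xd=np.array([np.cos(a),np.sin(a),0]);zd=np.array([0,0,-1.]);Rt=Ro.from_matrix(np.stack([xd,np.cross(zd,xd),zd],1))
    w=(R.inv()*Rt).as_rotvec();dp=(np.array(target)-p)
    print('dist mm',np.round(dp*1e3,1),'turn',np.round(w,3))
    rows=[]
    for k in range(n):
        Rk=R*Ro.from_rotvec(w*k/n)
        d=Rk.inv().apply(dp/n*1e3);rows.append([op]+[round(float(v),1) for v in d]+[round(float(v),3) for v in w/n])
    m=np.abs(np.array(rows)[:,1:]).max(0);print('max',m)
    for q in rows:print(q,end=',\n')
E
python3 - <<'E'
from h import *
plan([.43,.32,.25],25)
E
```

```text
t 0.1 tcp [0.1689 0.6012 0.238 ] x [ 0.27   0.963 -0.002] z [-0.    -0.002 -1.   ] F [-1.2 -0.1  0.9] op 0.995 q [-1.26  0.69 -0.19  1.57  0.16  0.9  -0.22]
dist mm [ 261.1 -281.2   12. ] turn [0.001 0.001 0.861]
max [25.    48.     1.5    0.     0.     0.108]
[1.0, -25.0, 40.9, -1.5, 0.0, 0.0, 0.108],
[1.0, -20.5, 43.4, -1.5, 0.0, 0.0, 0.108],
[1.0, -15.7, 45.3, -1.5, 0.0, 0.0, 0.108],
[1.0, -10.7, 46.7, -1.5, 0.0, 0.0, 0.108],
[1.0, -5.7, 47.6, -1.5, 0.0, 0.0, 0.108],
[1.0, -0.5, 48.0, -1.5, 0.0, 0.0, 0.108],
[1.0, 4.6, 47.7, -1.5, 0.0, 0.0, 0.108],
[1.0, 9.7, 47.0, -1.5, 0.0, 0.0, 0.108],
```

play_rows([
  [1,-25,41,-1.5,0,0,0.108],
  [1,-20,43,-1.5,0,0,0.108],
  [1,-16,45,-1.5,0,0,0.108],
  [1,-11,47,-1.5,0,0,0.108],
  [1,-6,48,-1.5,0,0,0.108],
  [1,0,48,-1.5,0,0,0.108],
  [1,5,48,-1.5,0,0,0.108],
  [1,10,47,-1.5,0,0,0.108],
])

```text
clock: 1.1
tool_pos: [0.4304, 0.3113, 0.2469]
eef_rot: [0.979, 0.206, -0.003, 0.001]
contact_force: [1.1, 0.0, -0.8]
opening: 1.001
```

Run:
```python
from h import *
plan([.44,-.059,.2],-25)
```

```text
t 1.1 tcp [0.4304 0.3113 0.2469] x [ 0.915  0.403 -0.007] z [-0.006 -0.003 -1.   ] F [ 1.1  0.  -0.8] op 1.001 q [-0.72  0.56  0.02  1.84 -0.01  0.75 -0.28]
dist mm [   9.6 -370.3  -46.9] turn [0.003 0.006 0.851]
max [1.75e+01 4.63e+01 6.00e+00 0.00e+00 1.00e-03 1.06e-01]
[1.0, -17.5, 42.8, 6.0, 0.0, 0.001, 0.106],
[1.0, -12.9, 44.5, 6.0, 0.0, 0.001, 0.106],
[1.0, -8.1, 45.6, 5.9, 0.0, 0.001, 0.106],
[1.0, -3.2, 46.2, 5.9, 0.0, 0.001, 0.106],
[1.0, 1.7, 46.3, 5.9, 0.0, 0.001, 0.106],
[1.0, 6.6, 45.8, 5.9, 0.0, 0.001, 0.106],
[1.0, 11.4, 44.9, 5.9, 0.0, 0.001, 0.106],
[1.0, 16.1, 43.4, 5.9, 0.0, 0.001, 0.106],
```

play_rows([
  [1,-17,43,6,0,0.001,0.106],
  [1,-13,44,6,0,0.001,0.106],
  [1,-8,45,6,0,0.001,0.106],
  [1,-3,46,6,0,0.001,0.106],
  [1,2,46,6,0,0.001,0.106],
  [1,7,45,6,0,0.001,0.106],
  [1,11,44,6,0,0.001,0.106],
  [1,16,42,6,0,0.001,0.106],
])

```text
clock: 2.1
tool_pos: [0.4388, -0.066, 0.1976]
eef_rot: [0.973, -0.23, 0.003, 0.001]
contact_force: [0.6, 0.2, 0.1]
opening: 0.998
```

Run:
```python
from h import *
st();c,im=snap('wrist','w1.png');st()
print({k:np.round(v,3).tolist() for k,v in c.items()})
```

```text
t 2.1 tcp [ 0.4388 -0.066   0.1976] x [ 0.895 -0.447  0.006] z [ 0.005 -0.003 -1.   ] F [0.6 0.2 0.1] op 0.998 q [-0.07  0.54  0.17  2.15 -0.19  0.46 -0.21]
t 2.15 tcp [ 0.4381 -0.0731  0.1974] x [ 0.889 -0.458  0.008] z [ 0.005 -0.008 -1.   ] F [ 0.6 -5.1 -0.8] op 1.001 q [-0.06  0.54  0.18  2.15 -0.19  0.46 -0.21]
{'fx': 357.267, 'fy': 357.267, 'cx': 322.776, 'cy': 199.308, 'R': [[0.894, -0.447, 0.005], [-0.432, -0.861, 0.268], [-0.115, -0.242, -0.964]], 't': [-0.423, 0.108, 0.384]}
```

View pics/w1.png

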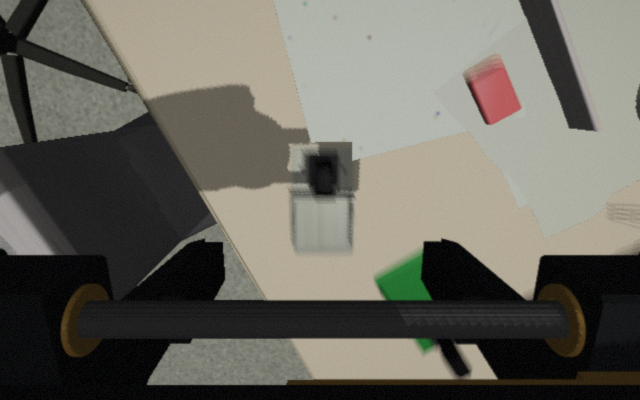

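Run:
```python
from h import *
st();snap('wrist','w2a.png');st();c,im=snap('wrist','w2.png');st()
cv2.imwrite('pics/w2c.png',cv2.convertScaleAbs(cv2.resize(im[120:280,220:440],None,fx=3.5,fy=3.5,interpolation=cv2.INTER_CUBIC),alpha=1.2))
import json;json.dump({k:np.array(v).tolist() for k,v in c.items()},open('c2.json','w'))
```

```text
t 2.15 tcp [ 0.4381 -0.0731  0.1974] x [ 0.889 -0.458  0.008] z [ 0.005 -0.008 -1.   ] F [ 0.6 -5.1 -0.8] op 1.001 q [-0.06  0.54  0.18  2.15 -0.19  0.46 -0.21]
t 2.2 tcp [ 0.4381 -0.07    0.1976] x [ 0.891 -0.454  0.007] z [ 0.004 -0.006 -1.   ] F [-0.2 -0.  -0.1] op 0.999 q [-0.06  0.54  0.18  2.15 -0.19  0.46 -0.21]
t 2.25 tcp [ 0.4384 -0.0671  0.1976] x [ 0.894 -0.449  0.006] z [ 0.004 -0.004 -1.   ] F [-0.3  0.5  0.5] op 1.0 q [-0.07  0.54  0.17  2.15 -0.19  0.46 -0.21]
```

View pics/w2c.png

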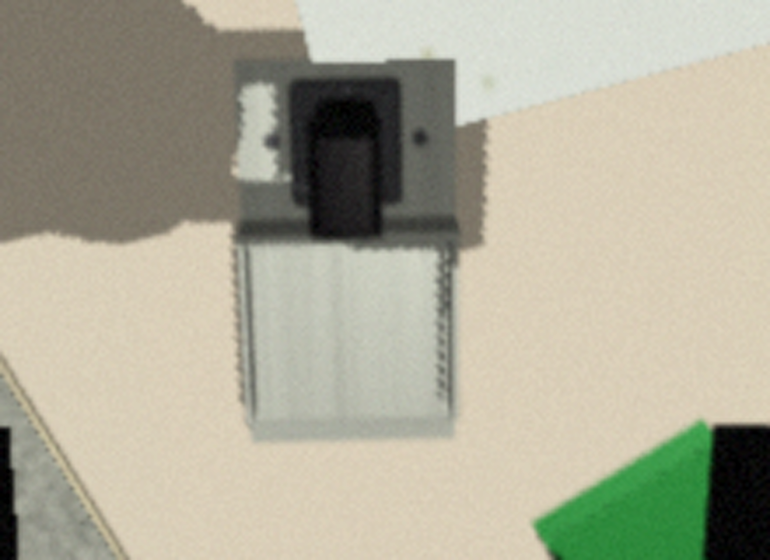

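Run:
```python
from h import *
import json;c=json.load(open('c2.json'))
R=np.array(c['R']);print('cam',-R.T@np.array(c['t']))
P=lambda x,y:(220+x/3.5,120+y/3.5)
g={}
for n,uv,z in [('rearL',P(238,60),0),('rearR',P(455,58),0),('lipL',P(251,440),0),('lipR',P(455,437),0),('gt1',P(308,237),.067),('gt2',P(382,237),.067),('holeL',P(271,142),.0016),('holeR',P(420,137),.0016),('backwallL',P(237,228),.022),('backwallR',P(459,228),.022)]:
    g[n]=ray(c,uv,z);print(n,np.round(g[n],4))
lm=(g['lipL']+g['lipR'])/2;rm=(g['rearL']+g['rearR'])/2;d=(lm-rm)[:2];L=np.hypot(*d);d/=L
print('lip',lm,'rear',rm,L,'w',np.linalg.norm(g['rearL']-g['rearR']),np.linalg.norm(g['lipL']-g['lipR']),'yaw',np.degrees(np.arctan2(d[1],d[0])))
print('grip from lip',lm[:2]-.09*d,'from rear',rm[:2]+.022*d,'top mid',(g['gt1']+g['gt2'])/2)
for n in('lipL','rearL','holeL','gt1','backwallL'):
    a=g[n];b=g[{'lipL':'lipR','rearL':'rearR','holeL':'holeR','gt1':'gt2','backwallL':'backwallR'}[n]];v=(b-a)[:2];print(n,np.degrees(np.arctan2(v[1],v[0]))-90,np.hypot(*v))
```

```text
cam [ 0.46926779 -0.00780538  0.34327686]
rearL [ 0.4258 -0.025   0.    ]
rearR [ 0.4786 -0.0513  0.    ]
lipL [ 0.3761 -0.1246  0.    ]
lipR [ 0.4303 -0.1512  0.    ]
gt1 [ 0.4295 -0.0639  0.067 ]
gt2 [ 0.4444 -0.0715  0.067 ]
holeL [ 0.4235 -0.0487  0.0016]
holeR [ 0.4606 -0.0661  0.0016]
backwallL [ 0.4074 -0.0623  0.022 ]
backwallR [ 0.4596 -0.089   0.022 ]
lip [ 4.03197237e-01 -1.37902483e-01  2.77555756e-17] rear [ 0.45222689 -0.0381206   0.        ] 0.1111770296540151 w 0.058980552017079614 0.060359667696597466 yaw -116.16803875522388
grip from lip [ 0.44288771 -0.05712708] from rear [ 0.44252478 -0.0578657 ] top mid [ 0.43695001 -0.06770676  0.067     ]
lipL -116.23857398346169 0.060359667696597466
rearL -116.50708961357773 0.058980552017079614
holeL -115.11679498954948 0.0410398828735361
gt1 -117.08218928661543 0.016827824755635
backwallL -117.07944776898228 0.05859064781252468
```

Run:
```python
from h import *
plan([.4426,-.057,.027],-26.3)
```

```text
t 2.25 tcp [ 0.4384 -0.0671  0.1976] x [ 0.894 -0.449  0.006] z [ 0.004 -0.004 -1.   ] F [-0.3  0.5  0.5] op 1.0 q [-0.07  0.54  0.17  2.15 -0.19  0.46 -0.21]
dist mm [   4.2   10.1 -170.6] turn [ 0.002 -0.006 -0.006]
max [2.00e-01 1.40e+00 2.13e+01 0.00e+00 1.00e-03 1.00e-03]
[1.0, -0.2, -1.4, 21.3, 0.0, -0.001, -0.001],
[1.0, -0.2, -1.4, 21.3, 0.0, -0.001, -0.001],
[1.0, -0.2, -1.4, 21.3, 0.0, -0.001, -0.001],
[1.0, -0.2, -1.4, 21.3, 0.0, -0.001, -0.001],
[1.0, -0.1, -1.4, 21.3, 0.0, -0.001, -0.001],
[1.0, -0.1, -1.4, 21.3, 0.0, -0.001, -0.001],
[1.0, -0.1, -1.4, 21.3, 0.0, -0.001, -0.001],
[1.0, -0.1, -1.4, 21.3, 0.0, -0.001, -0.001],
```

play_rows([
  [1,0,-3,22,0,-0.002,-0.002],
  [1,0,-3,24,0,-0.002,-0.002],
  [1,0,-3,24,0,-0.001,-0.002],
  [1,0,-2,24,0,0,0],
  [1,0,0,24,0,0,0],
  [1,0,0,22,0,0,0],
  [1,0,0,15,0,0,0],
  [1,0,0,5,0,0,0],
])

```text
clock: 3.25
tool_pos: [0.4485, -0.0444, 0.0346]
eef_rot: [0.976, -0.217, -0.001, -0.004]
contact_force: [1.0, -0.6, -0.3]
opening: 1.001
```

Run:
```python
from h import *
plan([.4426,-.057,.027],-26.3,n=3)
c,im=snap('wrist','w3.png')
```

```text
t 3.25 tcp [ 0.4485 -0.0444  0.0346] x [ 0.906 -0.423 -0.004] z [-0.001  0.008 -1.   ] F [ 1.  -0.6 -0.3] op 1.001 q [-0.    0.88  0.01  2.22 -0.34  0.04 -0.1 ]
dist mm [ -5.9 -12.6  -7.6] turn [-0.007  0.004  0.022]
max [1.0e-01 4.6e+00 2.5e+00 2.0e-03 1.0e-03 7.0e-03]
[1.0, -0.0, 4.6, 2.5, -0.002, 0.001, 0.007],
[1.0, 0.0, 4.6, 2.5, -0.002, 0.001, 0.007],
[1.0, 0.1, 4.6, 2.5, -0.002, 0.001, 0.007],
```

View pics/w3.png

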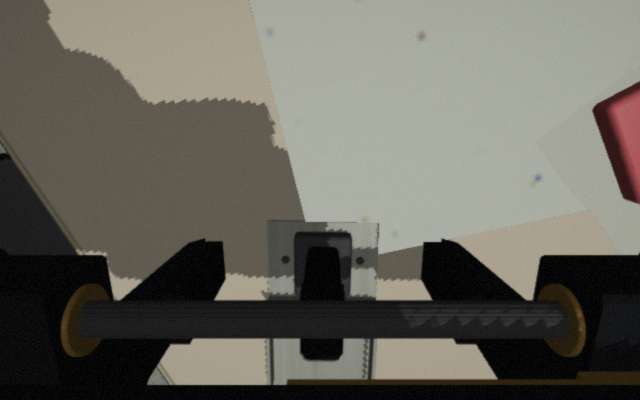

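play_rows([
  [1,0,3,-2,-0.003,0.002,0.006],
  [1,0,3,0,-0.002,0.001,0.006],
  [1,0,3,0,0,0,0.006],
  [1,0,3,0,0,0,0.004],
  [1,0,2,0,0,0,0],
  [1,0,0,0,0,0,0],
  [1,0,0,0,0,0,0],
  [1,0,0,0,0,0,0],
])

```text
clock: 4.3
tool_pos: [0.4445, -0.0555, 0.0397]
eef_rot: [0.974, -0.226, 0.003, -0.002]
contact_force: [-0.3, 0.3, 0.1]
opening: 0.999
```

Run:
```python
from h import *
plan([.4426,-.057,.036],-26.3,n=3)
```

```text
t 4.3 tcp [ 0.4445 -0.0555  0.0397] x [ 0.898 -0.441  0.005] z [ 0.006  0.002 -1.   ] F [-0.3  0.3  0.1] op 0.999 q [-0.    0.87  0.04  2.23 -0.84  0.04  0.4 ]
dist mm [-1.9 -1.5 -3.7] turn [-0.005 -0.005  0.003]
max [3.0e-01 7.0e-01 1.2e+00 2.0e-03 2.0e-03 1.0e-03]
[1.0, -0.3, 0.7, 1.2, -0.002, -0.002, 0.001],
[1.0, -0.3, 0.7, 1.2, -0.002, -0.002, 0.001],
[1.0, -0.3, 0.7, 1.2, -0.002, -0.002, 0.001],
```

play_rows([
  [1,-0.5,0.5,1,0,0,0],
  [1,-0.5,0.5,1,0,0,0],
  [0.1,0,0,0,0,0,0],
  [0.1,0,0,0,0,0,0],
  [0.1,0,0,0,0,0,0],
  [0.1,0,0,0,0,0,0],
  [0.1,0,0,0,0,0,0],
  [0.1,0,0,0,0,0,0],
], grip_force=40)

```text
clock: 5.3
tool_pos: [0.4438, -0.0557, 0.0381]
eef_rot: [0.974, -0.226, 0.003, -0.002]
contact_force: [0.7, 0.3, -0.3]
opening: 0.341
```

Run:
```python
from h import *
st();c,im=snap('wrist','w4.png')
```

```text
t 5.3 tcp [ 0.4438 -0.0557  0.0381] x [ 0.898 -0.441  0.005] z [ 0.006  0.002 -1.   ] F [ 0.7  0.3 -0.3] op 0.341 q [-0.    0.88  0.04  2.24 -1.    0.04  0.57]
```

View pics/w4.png

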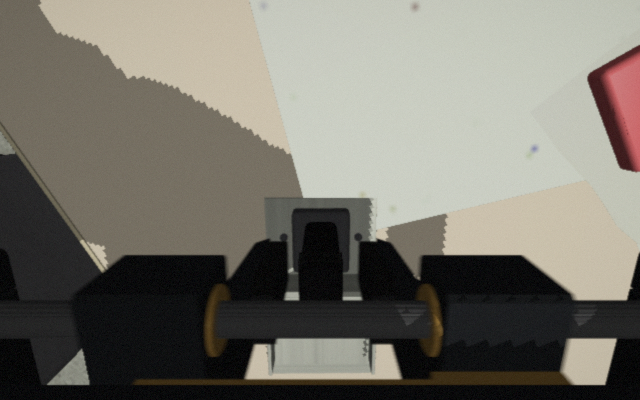

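play_rows([
  [0.1,0,0,0,0,0,0],
  [0.1,0,0,0,0,0,0],
  [0.1,0,0,0,0,0,0],
  [0.1,0,0,0,0,0,0],
  [0.1,0,0,-3,0,0,0],
  [0.1,0,0,-4,0,0,0],
  [0.1,0,0,-5,0,0,0],
  [0.1,0,0,-8,0,0,0],
], grip_force=50)

```text
clock: 6.35
tool_pos: [0.4431, -0.0556, 0.0589]
eef_rot: [0.974, -0.226, 0.002, -0.002]
contact_force: [0.9, -0.6, -1.0]
opening: 0.181
```

Run:
```python
from h import *
st();c,im=snap('side','s5.png')
cv2.imwrite('pics/s5c.png',cv2.resize(im[80:300,240:440],None,fx=3,fy=2.7))
c,im=snap('wrist','w5.png')
```

```text
t 6.35 tcp [ 0.4431 -0.0556  0.0589] x [ 0.898 -0.441  0.003] z [ 0.005  0.003 -1.   ] F [ 0.9 -0.6 -1. ] op 0.181 q [-0.06  0.84  0.13  2.24 -0.98  0.12  0.56]
```

View pics/s5c.png

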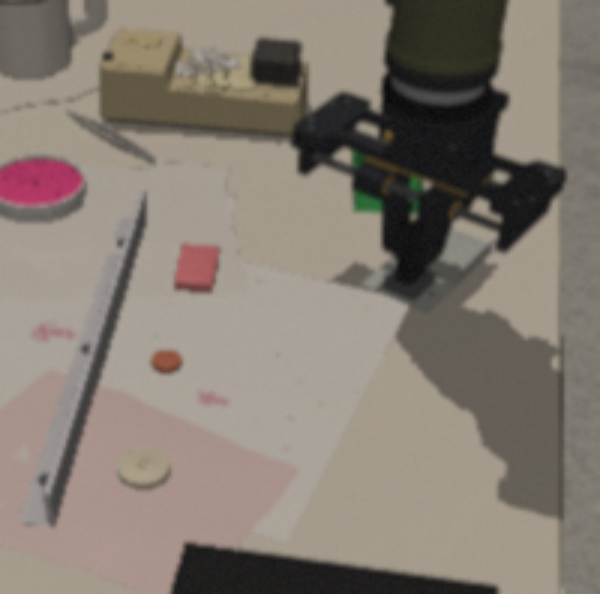

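View pics/w5.png

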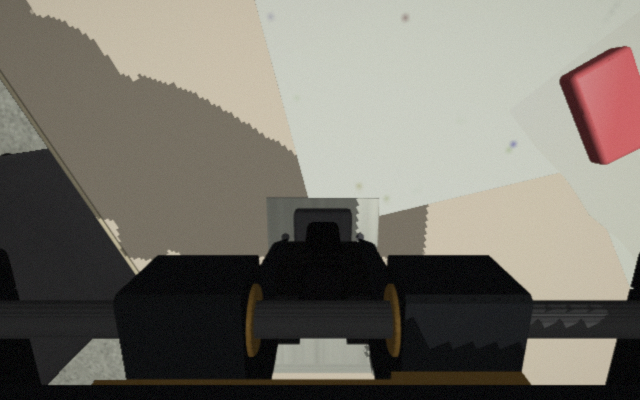

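Run:
```python
from h import *
plan([.48,.05,.13],25,op=0.1)
```

```text
t 6.45 tcp [ 0.4436 -0.0556  0.0593] x [ 0.898 -0.44   0.005] z [ 0.006  0.002 -1.   ] F [-0.1 -0.2 -1.8] op 0.178 q [-0.06  0.84  0.13  2.24 -0.99  0.12  0.56]
dist mm [ 36.4 105.6  70.7] turn [-0.002 -0.006 -0.892]
max [8.50e+00 1.40e+01 8.80e+00 0.00e+00 1.00e-03 1.12e-01]
[0.1, -1.7, -13.9, -8.8, -0.0, -0.001, -0.112],
[0.1, -0.1, -14.0, -8.8, -0.0, -0.001, -0.112],
[0.1, 1.4, -13.9, -8.8, -0.0, -0.001, -0.112],
[0.1, 2.9, -13.7, -8.8, -0.0, -0.001, -0.112],
[0.1, 4.4, -13.3, -8.8, -0.0, -0.001, -0.112],
[0.1, 5.9, -12.7, -8.8, -0.0, -0.001, -0.112],
[0.1, 7.3, -11.9, -8.8, -0.0, -0.001, -0.112],
[0.1, 8.5, -11.1, -8.8, -0.0, -0.001, -0.112],
```

play_rows([
  [0.1,-2,-14,-9,0,0,-0.09],
  [0.1,0,-14,-9,0,-0.001,-0.112],
  [0.1,1,-14,-9,0,-0.001,-0.112],
  [0.1,3,-14,-9,0,-0.001,-0.112],
  [0.1,4,-13,-9,0,-0.001,-0.112],
  [0.1,6,-13,-9,0,-0.001,-0.112],
  [0.1,7,-12,-9,0,-0.001,-0.112],
  [0.1,8,-11,-9,0,-0.001,-0.112],
])

```text
clock: 7.45
tool_pos: [0.4784, 0.0526, 0.134]
eef_rot: [0.975, 0.221, -0.002, -0.0]
contact_force: [-0.3, 0.0, -2.5]
opening: 0.176
```

Run:
```python
from h import *
plan([.4824,.1583,.10],93.5,op=0.1)
```

```text
t 7.45 tcp [0.4784 0.0526 0.134 ] x [ 0.903  0.43  -0.003] z [-0.004  0.    -1.   ] F [-0.3  0.  -2.5] op 0.176 q [-0.4   0.72  0.31  2.1  -0.54  0.41  0.79]
dist mm [  4.  105.7 -34. ] turn [-0.003  0.002 -1.187]
max [13.2   11.7    4.2    0.     0.     0.148]
[0.1, 6.1, -11.7, 4.2, -0.0, 0.0, -0.148],
[0.1, 7.8, -10.7, 4.2, -0.0, 0.0, -0.148],
[0.1, 9.3, -9.4, 4.2, -0.0, 0.0, -0.148],
[0.1, 10.6, -7.9, 4.2, -0.0, 0.0, -0.148],
[0.1, 11.6, -6.3, 4.2, -0.0, 0.0, -0.148],
[0.1, 12.4, -4.5, 4.2, -0.0, 0.0, -0.148],
[0.1, 13.0, -2.6, 4.2, -0.0, 0.0, -0.148],
[0.1, 13.2, -0.7, 4.2, -0.0, 0.0, -0.148],
```

play_rows([
  [0.1,6,-12,2,0,0,-0.146],
  [0.1,8,-11,3,0,0,-0.146],
  [0.1,9,-9,4,0,0,-0.146],
  [0.1,11,-8,4,0,0,-0.146],
  [0.1,12,-6,4,0,0,-0.146],
  [0.1,12,-4,4,0,0,-0.146],
  [0.1,13,-2,4,0,0,-0.146],
  [0.1,12,-1,4,0,0,-0.14],
])

```text
clock: 8.45
tool_pos: [0.4809, 0.1605, 0.1051]
eef_rot: [0.68, 0.734, -0.002, -0.001]
contact_force: [-0.4, 0.2, -1.1]
opening: 0.176
```

Run:
```python
from h import *
st();c,im=snap('wrist','w6a.png');st();c,im=snap('wrist','w6.png');st()
c,im=snap('top','t6.png')
cv2.imwrite('pics/t6c.png',cv2.resize(im[120:300,180:420],None,fx=3,fy=3,interpolation=cv2.INTER_CUBIC))
```

```text
t 8.45 tcp [0.4809 0.1605 0.1051] x [-0.076  0.997 -0.001] z [-0.004 -0.002 -1.   ] F [-0.4  0.2 -1.1] op 0.176 q [-0.45  0.76  0.06  2.03 -0.11  0.35  1.35]
t 8.5 tcp [0.4805 0.1626 0.1046] x [-0.083  0.997  0.   ] z [-0.004  0.    -1.   ] F [-0.4  1.8 -2. ] op 0.177 q [-0.45  0.76  0.05  2.03 -0.11  0.35  1.35]
t 8.55 tcp [0.4805 0.1616 0.1049] x [-0.074  0.997  0.   ] z [-0.004 -0.    -1.   ] F [-0.6  0.6 -0.9] op 0.178 q [-0.45  0.76  0.06  2.03 -0.12  0.35  1.35]
```

View pics/w6.png

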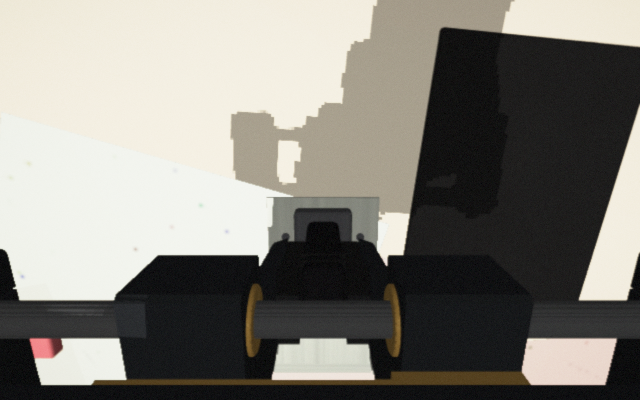

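View pics/t6c.png

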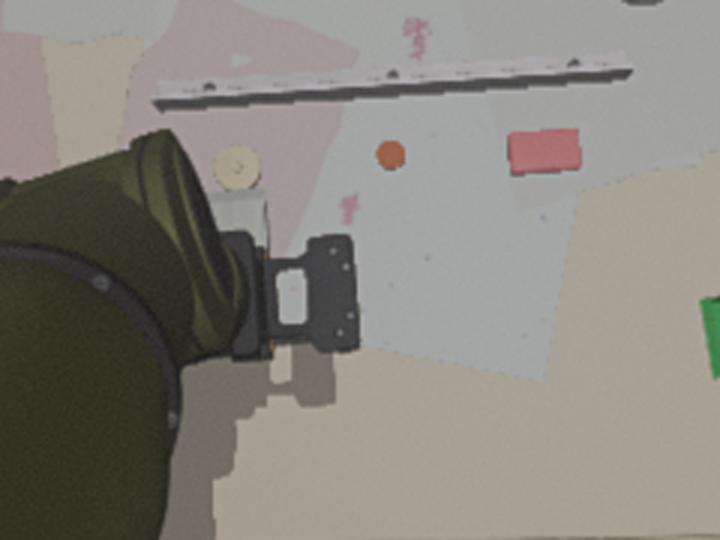

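Run:
```python
from h import *
plan([.4815,.1592,.0375],93.5,op=0.1)
```

```text
t 8.6 tcp [0.4807 0.1605 0.1051] x [-0.07   0.998 -0.001] z [-0.004 -0.001 -1.   ] F [ 0.4  0.2 -0.4] op 0.177 q [-0.45  0.76  0.06  2.03 -0.12  0.35  1.34]
dist mm [  0.8  -1.3 -67.6] turn [-0.004  0.001  0.009]
max [2.0e-01 1.0e-01 8.4e+00 1.0e-03 0.0e+00 1.0e-03]
[0.1, -0.2, 0.1, 8.4, -0.001, 0.0, 0.001],
[0.1, -0.2, 0.1, 8.4, -0.001, 0.0, 0.001],
[0.1, -0.2, 0.1, 8.4, -0.001, 0.0, 0.001],
[0.1, -0.2, 0.1, 8.4, -0.001, 0.0, 0.001],
[0.1, -0.2, 0.1, 8.4, -0.001, 0.0, 0.001],
[0.1, -0.2, 0.1, 8.4, -0.001, 0.0, 0.001],
[0.1, -0.2, 0.1, 8.4, -0.001, 0.0, 0.001],
[0.1, -0.2, 0.1, 8.4, -0.001, 0.0, 0.001],
```

play_rows([
  [0.1,-0.2,-1,10,-0.001,0,0.001],
  [0.1,-0.2,-1,11,-0.001,0,0.001],
  [0.1,-0.2,-1,12,-0.001,0,0.001],
  [0.1,-0.2,0,12,-0.001,0,0.001],
  [0.1,-0.2,0,11,0,0,0.001],
  [0.1,-0.2,0,6,0,0,0.001],
  [0.1,-0.1,0,2,0,0,0.001],
  [0.1,0,0,1,0,0,0.001],
])

```text
clock: 9.6
tool_pos: [0.4774, 0.1559, 0.0381]
eef_rot: [0.688, 0.726, -0.001, 0.001]
contact_force: [-1.6, 0.2, 8.3]
opening: 0.177
```

Run:
```python
from h import *
plan([.4795,.1592,.0375],93.5,op=0.1)
```

```text
t 9.6 tcp [0.4774 0.1559 0.0381] x [-0.054  0.999 -0.003] z [ 0.    -0.003 -1.   ] F [-1.6  0.2  8.3] op 0.177 q [-0.43  0.89  0.03  2.07 -0.13  0.19  1.34]
dist mm [ 2.1  3.3 -0.6] turn [ 0.     0.003 -0.007]
max [0.4   0.3   0.1   0.    0.    0.001]
[0.1, 0.4, 0.3, 0.1, 0.0, 0.0, -0.001],
[0.1, 0.4, 0.3, 0.1, 0.0, 0.0, -0.001],
[0.1, 0.4, 0.3, 0.1, 0.0, 0.0, -0.001],
[0.1, 0.4, 0.3, 0.1, 0.0, 0.0, -0.001],
[0.1, 0.4, 0.3, 0.1, 0.0, 0.0, -0.001],
[0.1, 0.4, 0.3, 0.1, 0.0, 0.0, -0.001],
[0.1, 0.4, 0.3, 0.1, 0.0, 0.0, -0.001],
[0.1, 0.4, 0.3, 0.1, 0.0, 0.0, -0.001],
```

play_rows([
  [0.4,0,0,0,0,0,0],
  [0.4,0,0,0,0,0,0],
  [0.4,0,2,3,0,0,0],
  [0.4,0,0,4,0,0,0],
  [0.4,0,0,4,0,0,0],
  [0.4,0,0,2,0,0,0],
  [0.1,0,0,0,0,0,0],
  [0.1,0,0,0,0,0,0],
], grip_force=50)

```text
clock: 10.6
tool_pos: [0.4803, 0.1563, 0.0239]
eef_rot: [0.688, 0.726, -0.0, 0.001]
contact_force: [0.9, 0.7, -0.7]
opening: 0.195
```

play_rows([
  [0.1,0,0,0,0,0,0],
  [0.1,0,0,0,0,0,0],
  [0.1,0,0,0,0,0,0],
  [0.1,0,0,0,0,0,0],
  [0.1,0,0,0,0,0,0],
  [0.1,0,0,0,0,0,0],
  [0.1,0,0,0,0,0,0],
  [0.1,0,0,0,0,0,0],
])

```text
clock: 11.6
tool_pos: [0.4802, 0.1562, 0.0239]
eef_rot: [0.688, 0.726, -0.0, 0.001]
contact_force: [0.4, -0.5, -1.3]
opening: 0.182
```

Run:
```python
from h import *
st();c,im=snap('side','s7.png')
cv2.imwrite('pics/s7c.png',cv2.convertScaleAbs(cv2.resize(im[120:340,230:430],None,fx=3,fy=2.7,interpolation=cv2.INTER_CUBIC),alpha=1.3))
c,im=snap('top','t7.png')
cv2.imwrite('pics/t7c.png',cv2.convertScaleAbs(cv2.resize(im[140:240,220:340],None,fx=6,fy=6,interpolation=cv2.INTER_CUBIC),alpha=1.3))
```

```text
t 11.6 tcp [0.4802 0.1562 0.0239] x [-0.053  0.999 -0.002] z [ 0.002 -0.002 -1.   ] F [ 0.4 -0.5 -1.3] op 0.182 q [-0.43  0.92  0.03  2.06 -0.13  0.16  1.34]
```

View pics/s7c.png

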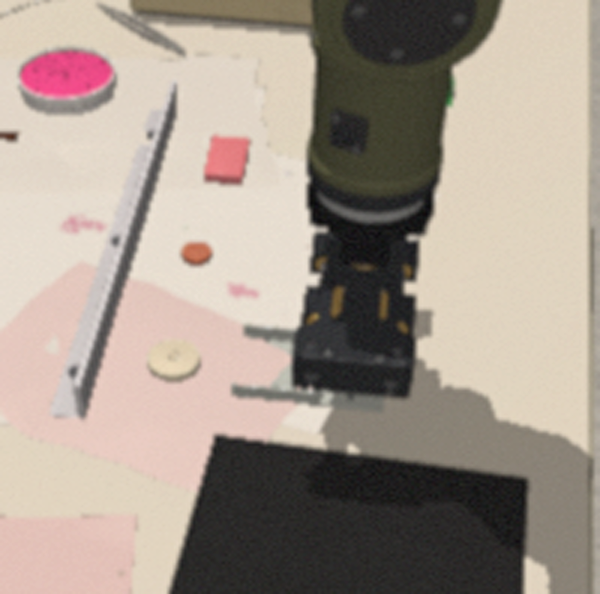

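View pics/t7c.png

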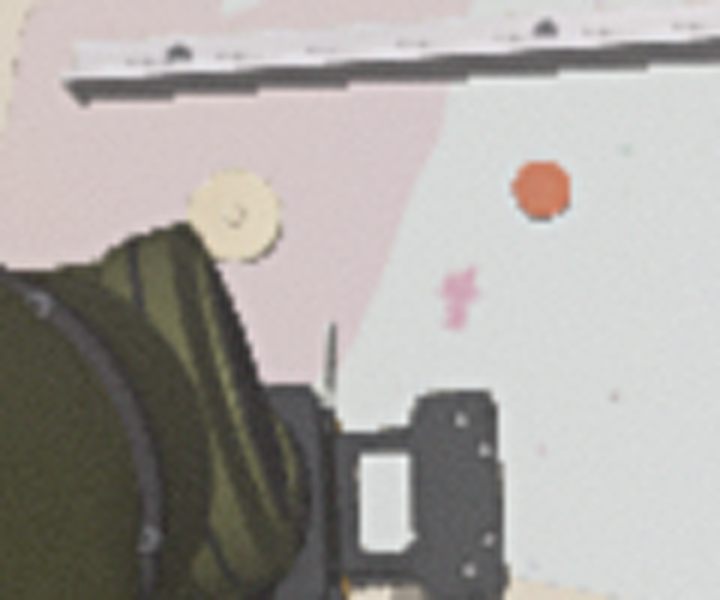

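Run:
```python
from h import *
c=r.get_calibration('top');cs=r.get_calibration('side')
P=lambda x,y:(220+x/6,140+y/6)
S=lambda x,y:(230+x/3,120+y/2.7)
w=ray(c,P(235,213),.012);w2=ray(cs,S(173,353),.012)
print('wheel',w,w2)
a=np.deg2rad(3.55);X=np.array([np.cos(a),np.sin(a)]);Y=np.array([-X[1],X[0]])
tc=np.array([.4802,.1562])
pts=dict(topRwallend=ray(c,P(333,322),.016),sideR=ray(cs,S(246,328),.016),sideL=ray(cs,S(234,388),.016))
for n,p in list(pts.items())+[('wheel',w),('wheel2',w2)]:print(n,np.round(p,4),'rel tcp x,y',np.round([(p[:2]-tc)@X,(p[:2]-tc)@Y],4))
# stop foot line
L,Rr=[ray(c,P(*q),0)[:2] for q in((85,104),(720,68))];print(L,Rr,np.degrees(np.arctan2(-(L-Rr)[0],(L-Rr)[1])))
cx=L+(Rr-L)*(L[1]-.165)/(L[1]-Rr[1]);print('stop at y=.165',cx)
```

```text
wheel [0.59989781 0.16456178 0.012     ] [0.600096   0.16624935 0.012     ]
topRwallend [0.5575 0.1274 0.016 ] rel tcp x,y [ 0.0753 -0.0335]
sideR [0.5558 0.1363 0.016 ] rel tcp x,y [ 0.0742 -0.0246]
sideL [0.5527 0.1942 0.016 ] rel tcp x,y [0.0748 0.0335]
wheel [0.5999 0.1646 0.012 ] rel tcp x,y [0.12   0.0009]
wheel2 [0.6001 0.1662 0.012 ] rel tcp x,y [0.1203 0.0026]
[0.645275  0.2235903] [ 0.65663313 -0.01942132] 2.676002557576527
stop at y=.165 [0.64801345 0.165     ]
```

play_rows([
  [0.1,0,0,0.6,0,0,0],
  [0.1,1,4,0.6,0,0,0],
  [0.1,1,5,0.6,0,0,0],
  [0.1,0,5,0.6,0,0,0],
  [0.1,0,5,0.6,0,0,0],
  [0.1,0,5,0.6,0,0,0],
  [0.1,0,5,0.6,0,0,0],
  [0.1,0,0,0.5,0,0,0],
], grip_force=60)

```text
clock: 12.7
tool_pos: [0.4836, 0.155, 0.0261]
eef_rot: [0.686, 0.728, -0.019, -0.011]
contact_force: [1.5, 1.0, 2.9]
opening: 0.178
```

Run:
```python
from h import *
st();c,im=snap('side','s8.png')
cv2.imwrite('pics/s8c.png',cv2.convertScaleAbs(cv2.resize(im[180:300,230:390],None,fx=4.5,fy=4.5,interpolation=cv2.INTER_CUBIC),alpha=1.3))
c,im=snap('top','t8.png')
cv2.imwrite('pics/t8c.png',cv2.convertScaleAbs(cv2.resize(im[140:240,220:340],None,fx=6,fy=6,interpolation=cv2.INTER_CUBIC),alpha=1.3))
st()
```

```text
t 12.7 tcp [0.4836 0.155  0.0261] x [-0.06   0.998 -0.009] z [-0.042 -0.012 -0.999] F [1.5 1.  2.9] op 0.178 q [-0.42  0.92  0.03  2.01 -0.12  0.25  1.35]
t 12.8 tcp [0.4836 0.1549 0.026 ] x [-0.059  0.998 -0.009] z [-0.043 -0.012 -0.999] F [-2.5  0.4  6.4] op 0.173 q [-0.42  0.92  0.03  2.01 -0.12  0.25  1.35]
```

View pics/s8c.png

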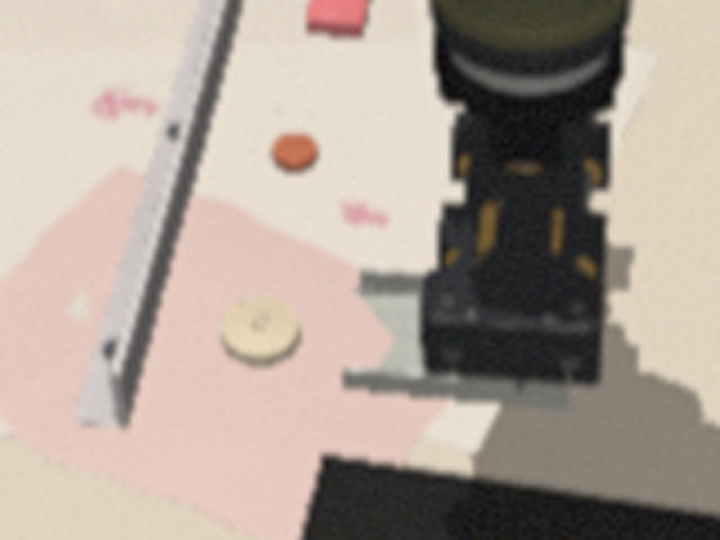

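View pics/t8c.png

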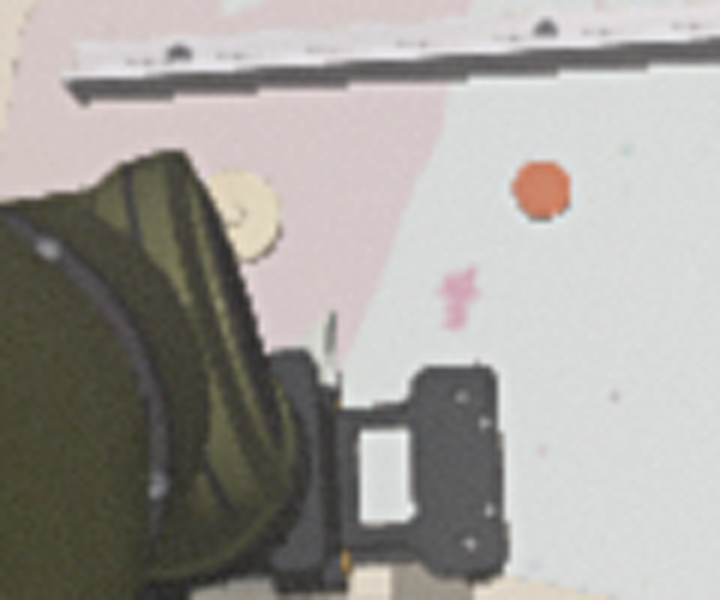

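Run:
```python
from h import *
plan([.4836,.156,.0238],93.1,op=0.1,n=4)
```

```text
t 12.8 tcp [0.4836 0.1549 0.026 ] x [-0.059  0.998 -0.009] z [-0.043 -0.012 -0.999] F [-2.5  0.4  6.4] op 0.173 q [-0.42  0.92  0.03  2.01 -0.12  0.25  1.35]
dist mm [-0.   1.1 -2.2] turn [-0.043  0.009  0.005]
max [0.3   0.    0.5   0.011 0.002 0.001]
[0.1, 0.3, 0.0, 0.5, -0.011, 0.002, 0.001],
[0.1, 0.3, 0.0, 0.5, -0.011, 0.002, 0.001],
[0.1, 0.3, 0.0, 0.5, -0.011, 0.002, 0.001],
[0.1, 0.3, 0.0, 0.5, -0.011, 0.002, 0.001],
```

play_rows([
  [0.1,0.5,0,-0.5,-0.02,0.003,0.002],
  [0.1,0.5,0,0,-0.02,0.003,0.001],
  [0.1,0,0,0,-0.005,0.003,0.001],
  [0.1,0,4,0.3,0,0,0],
  [0.1,0,5,0.3,0,0,0],
  [0.1,0,5,0.3,0,0,0],
  [0.1,0,5,0.3,0,0,0],
  [0.1,0,0,0,0,0,0],
])

```text
clock: 13.8
tool_pos: [0.5045, 0.1571, 0.0251]
eef_rot: [0.687, 0.726, 0.002, 0.002]
contact_force: [-0.4, -0.3, -1.4]
opening: 0.179
```

Run:
```python
from h import *
plan([.5236,.159,.0238],93.1,op=0.1,n=8)
```

```text
t 13.8 tcp [0.5045 0.1571 0.0251] x [-0.055  0.998  0.   ] z [ 0.005  0.001 -1.   ] F [-0.4 -0.3 -1.4] op 0.179 q [-0.41  0.92  0.03  2.   -0.12  0.22  1.35]
dist mm [19.1  1.9 -1.3] turn [ 0.005 -0.     0.001]
max [1.0e-01 2.4e+00 2.0e-01 1.0e-03 0.0e+00 0.0e+00]
[0.1, 0.1, 2.4, 0.2, 0.001, -0.0, 0.0],
[0.1, 0.1, 2.4, 0.2, 0.001, -0.0, 0.0],
[0.1, 0.1, 2.4, 0.2, 0.001, -0.0, 0.0],
[0.1, 0.1, 2.4, 0.2, 0.001, -0.0, 0.0],
[0.1, 0.1, 2.4, 0.2, 0.001, -0.0, 0.0],
[0.1, 0.1, 2.4, 0.2, 0.001, -0.0, 0.0],
[0.1, 0.1, 2.4, 0.2, 0.001, -0.0, 0.0],
[0.1, 0.1, 2.4, 0.2, 0.001, -0.0, 0.0],
```

play_rows([
  [0.1,0,0,0.8,0.002,0,0],
  [0.1,0,0,0.6,0.002,0,0],
  [0.1,0,0,0.4,0,0,0],
  [0.1,0,0,0.2,0,0,0],
  [0.1,0,4,0.2,-0.002,0,0],
  [0.1,0,4,0.2,-0.002,0,0],
  [0.1,0,4,0.2,-0.002,0,0],
  [0.1,0,0,0,0,0,0],
])

```text
clock: 14.8
tool_pos: [0.505, 0.1571, 0.0239]
eef_rot: [0.687, 0.727, -0.006, -0.005]
contact_force: [0.4, -0.1, 0.2]
opening: 0.175
```

Run:
```python
from h import *
st();c,im=snap('side','s9.png')
cv2.imwrite('pics/s9c.png',cv2.convertScaleAbs(cv2.resize(im[180:300,230:390],None,fx=4.5,fy=4.5,interpolation=cv2.INTER_CUBIC),alpha=1.3))
st()
```

```text
t 14.8 tcp [0.505  0.1571 0.0239] x [-0.057  0.998 -0.002] z [-0.015 -0.002 -1.   ] F [ 0.4 -0.1  0.2] op 0.175 q [-0.41  0.93  0.03  1.98 -0.12  0.25  1.36]
t 14.85 tcp [0.5049 0.1571 0.0239] x [-0.057  0.998 -0.002] z [-0.016 -0.002 -1.   ] F [-0.9 -0.2  2.4] op 0.176 q [-0.41  0.93  0.03  1.98 -0.12  0.25  1.36]
```

View pics/s9c.png

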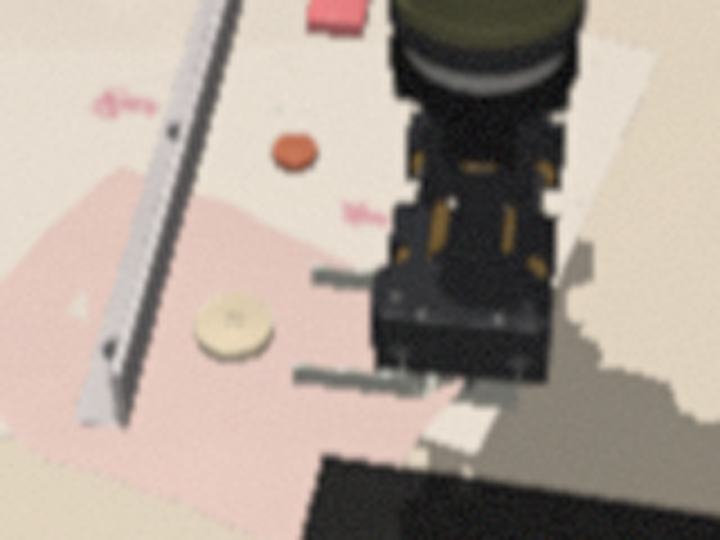

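play_rows([
  [0.1,0,2,0,-0.012,0,0],
  [0.1,0,7,0,-0.006,0,0],
  [0.1,0,7,0,-0.004,0,0],
  [0.1,0,7,0,-0.004,0,0],
  [0.1,0,7,0,-0.004,0,0],
  [0.1,0,7,0,-0.004,0,0],
  [0.1,0,7,0,-0.004,0,0],
  [0.1,0,0,0,0,0,0],
])

```text
clock: 15.85
tool_pos: [0.521, 0.1555, 0.0251]
eef_rot: [0.684, 0.729, -0.014, -0.007]
contact_force: [2.5, 0.7, 3.8]
opening: 0.175
```

Run:
```python
from h import *
st();c,im=snap('side','s10.png')
cv2.imwrite('pics/s10c.png',cv2.convertScaleAbs(cv2.resize(im[180:300,230:390],None,fx=4.5,fy=4.5,interpolation=cv2.INTER_CUBIC),alpha=1.3))
st()
```

```text
t 15.85 tcp [0.521  0.1555 0.0251] x [-0.064  0.998 -0.01 ] z [-0.03  -0.011 -0.999] F [2.5 0.7 3.8] op 0.175 q [-0.4   0.94  0.04  1.92 -0.11  0.32  1.36]
t 15.9 tcp [0.5211 0.1555 0.025 ] x [-0.064  0.998 -0.01 ] z [-0.03  -0.011 -0.999] F [-1.6  0.1  4.5] op 0.172 q [-0.4   0.94  0.04  1.92 -0.11  0.32  1.36]
```

View pics/s10c.png

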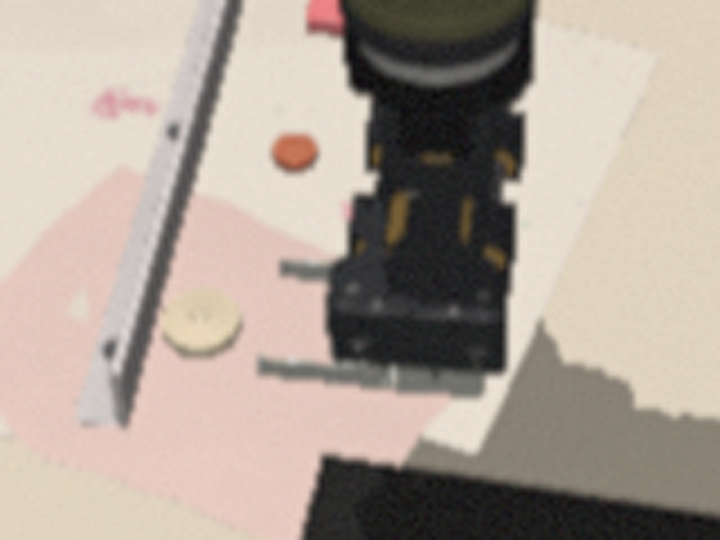

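Run:
```python
from h import *
cs=r.get_calibration('side')
S=lambda x,y:(230+x/4.5,180+y/4.5)
a=np.deg2rad(3.3);X=np.array([np.cos(a),np.sin(a)]);Y=np.array([-X[1],X[0]])
tc=np.array([.5211,.1555])
for n,p,z in [('wheel',(201,318),.012),('Rwall',(282,264),.016),('Lwall',(259,361),.016),('wheel start',(261,327),.012)]:
    q=ray(cs,S(*p),z);print(n,np.round(q,4),np.round([(q[:2]-tc)@X,(q[:2]-tc)@Y],4))
plan([.5211,.158,.024],93.2,op=0.1,n=2)
```

```text
wheel [0.6259 0.1709 0.012 ] [0.1055 0.0093]
Rwall [0.5964 0.1361 0.016 ] [ 0.0741 -0.0237]
Lwall [0.5939 0.1932 0.016 ] [0.0749 0.0334]
wheel start [0.5983 0.171  0.012 ] [0.078  0.0111]
t 15.9 tcp [0.5211 0.1555 0.025 ] x [-0.064  0.998 -0.01 ] z [-0.03  -0.011 -0.999] F [-1.6  0.1  4.5] op 0.172 q [-0.4   0.94  0.04  1.92 -0.11  0.32  1.36]
dist mm [ 0.   2.5 -1. ] turn [-0.03   0.01   0.008]
max [1.3   0.1   0.5   0.015 0.005 0.004]
[0.1, 1.3, 0.1, 0.5, -0.015, 0.005, 0.004],
[0.1, 1.3, 0.1, 0.5, -0.015, 0.005, 0.004],
```

play_rows([
  [0.1,2.5,0,-0.6,-0.012,0.005,0.004],
  [0.1,2.5,0,-0.2,-0.01,0.004,0.004],
  [0.1,0,0,0.6,0,0,0],
  [0.1,0,7,0.3,-0.007,0.002,0.001],
  [0.1,0,7,0.2,-0.008,0.002,0.001],
  [0.1,0,7,0.2,-0.008,0.002,0.001],
  [0.1,0,7,0.2,-0.008,0.002,0.001],
  [0.1,0,7,0.2,-0.008,0.002,0.001],
])

```text
clock: 16.9
tool_pos: [0.5329, 0.1616, 0.0239]
eef_rot: [0.688, 0.726, -0.003, -0.007]
contact_force: [-8.6, -0.2, 11.5]
opening: 0.177
```

Run:
```python
from h import *
st();c,im=snap('side','s11.png')
cv2.imwrite('pics/s11c.png',cv2.convertScaleAbs(cv2.resize(im[180:300,230:390],None,fx=4.5,fy=4.5,interpolation=cv2.INTER_CUBIC),alpha=1.3))
plan([.5411,.160,.024],93.2,op=0.1,n=2)
```

```text
t 16.9 tcp [0.5329 0.1616 0.0239] x [-0.054  0.999  0.006] z [-0.014  0.005 -1.   ] F [-8.6 -0.2 11.5] op 0.177 q [-0.39  0.94  0.03  1.9  -0.12  0.32  1.36]
t 16.95 tcp [0.5338 0.1616 0.0239] x [-0.054  0.999  0.006] z [-0.012  0.005 -1.   ] F [-6.5 -0.3  9.2] op 0.18 q [-0.39  0.94  0.03  1.9  -0.12  0.32  1.36]
dist mm [ 7.3 -1.6  0.1] turn [-0.012 -0.006 -0.002]
max [1.0e+00 3.6e+00 1.0e-01 6.0e-03 3.0e-03 1.0e-03]
[0.1, -1.0, 3.6, -0.1, -0.006, -0.003, -0.001],
[0.1, -1.0, 3.6, -0.1, -0.006, -0.003, -0.001],
```

View pics/s11c.png

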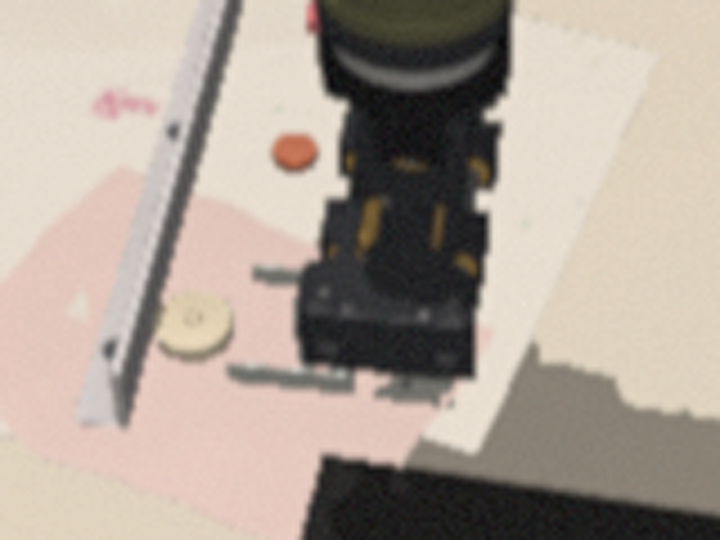

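play_rows([
  [0.1,-0.3,7,0,-0.006,-0.001,0],
  [0.1,-0.3,7,0,-0.006,-0.001,0],
  [0.1,0,7,0,-0.006,-0.001,0],
  [0.1,0,7,0,-0.006,0,0],
  [0.1,0,7,0,-0.006,0,0],
  [0.1,0,7,0,-0.006,0,0],
  [0.1,0,7,0,-0.006,0,0],
  [0.1,0,7,0,-0.006,0,0],
])

```text
clock: 17.95
tool_pos: [0.5596, 0.1616, 0.024]
eef_rot: [0.686, 0.727, -0.011, -0.008]
contact_force: [-18.0, -1.1, 20.3]
opening: 0.178
```

Run:
```python
from h import *
st();c,im=snap('side','s12.png')
cv2.imwrite('pics/s12c.png',cv2.convertScaleAbs(cv2.resize(im[180:300,230:390],None,fx=4.5,fy=4.5,interpolation=cv2.INTER_CUBIC),alpha=1.3))
plan([.5611,.161,.024],93.2,op=0.1,n=2)
```

```text
t 17.95 tcp [0.5596 0.1616 0.024 ] x [-0.058  0.998 -0.004] z [-0.027 -0.005 -1.   ] F [-18.   -1.1  20.3] op 0.178 q [-0.38  0.96  0.05  1.8  -0.11  0.41  1.37]
t 18.0 tcp [0.5597 0.1616 0.024 ] x [-0.058  0.998 -0.004] z [-0.027 -0.005 -1.   ] F [-18.   -1.8  18.2] op 0.18 q [-0.38  0.96  0.05  1.8  -0.11  0.41  1.37]
dist mm [ 1.4 -0.6 -0. ] turn [-0.027  0.004  0.002]
max [0.3   0.7   0.    0.014 0.002 0.001]
[0.1, -0.3, 0.7, 0.0, -0.014, 0.002, 0.001],
[0.1, -0.3, 0.7, 0.0, -0.014, 0.002, 0.001],
```

View pics/s12c.png

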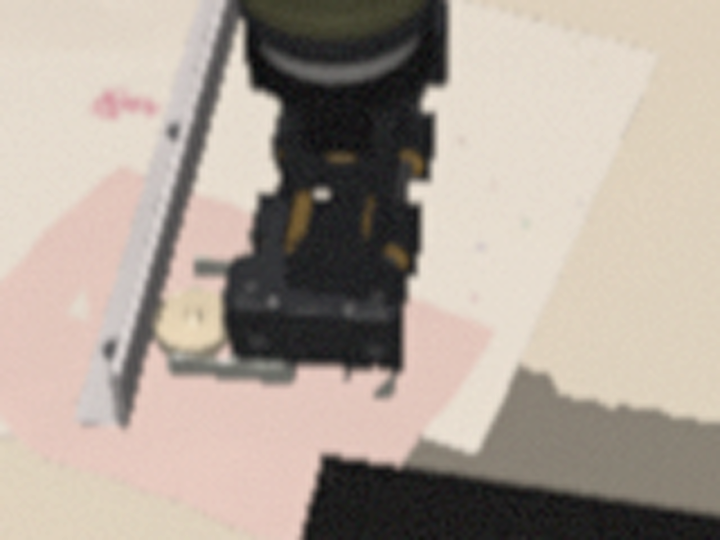

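Run:
```python
from h import *
cs=r.get_calibration('side');c=r.get_calibration('top')
S=lambda x,y:(230+x/4.5,180+y/4.5)
a=np.deg2rad(3.3);X=np.array([np.cos(a),np.sin(a)]);Y=np.array([-X[1],X[0]])
tc=np.array([.5597,.1616])
for n,p,z in [('wheel',(193,318),.0136),('Rwall',(195,262),.016),('Lwall',(169,361),.016)]:
    q=ray(cs,S(*p),z);print(n,np.round(q,4),np.round([(q[:2]-tc)@X,(q[:2]-tc)@Y],4))
_,im=snap('top','t12.png');cv2.imwrite('pics/t12c.png',cv2.convertScaleAbs(cv2.resize(im[140:240,220:340],None,fx=6,fy=6,interpolation=cv2.INTER_CUBIC),alpha=1.3))
```

```text
wheel [0.629  0.1729 0.0136] [0.0698 0.0073]
Rwall [0.6358 0.1423 0.016 ] [ 0.0748 -0.0237]
Lwall [0.6325 0.2004 0.016 ] [0.0749 0.0345]
```

View pics/t12c.png

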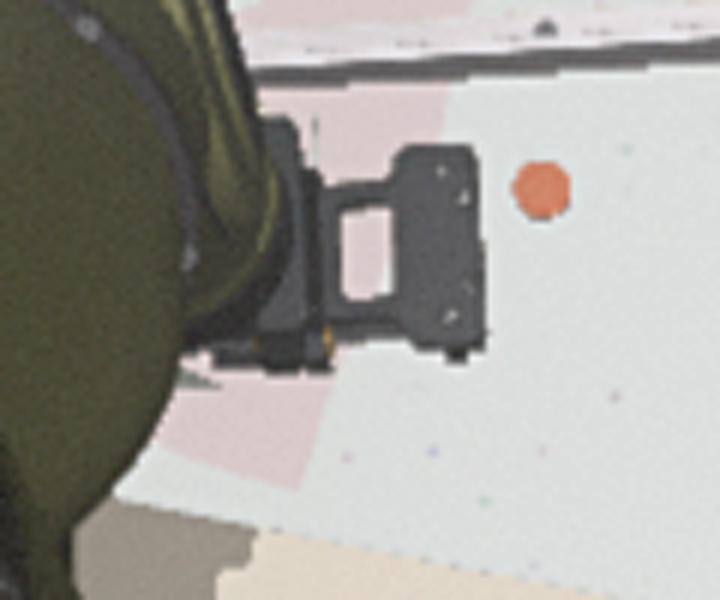

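play_rows([
  [0.1,0,0,-1,-0.03,0.002,0],
  [0.1,0,0,-2,-0.03,0.002,0],
  [0.1,0,0,-3,-0.03,0,0],
  [0.1,0,0,-4,-0.03,0,0],
  [0.1,0,-1,-6,0,0,0],
  [0.1,0,-1,-8,0,0,0],
  [0.1,0,-1,-8,0,0,0],
  [0.1,0,-1,-6,0,0,0],
])

```text
clock: 19.05
tool_pos: [0.5529, 0.1604, 0.06]
eef_rot: [0.686, 0.727, 0.034, 0.032]
contact_force: [0.7, -0.6, -1.5]
opening: 0.179
```

Run:
```python
from h import *
st();c,im=snap('side','s13.png')
cv2.imwrite('pics/s13c.png',cv2.convertScaleAbs(cv2.resize(im[150:300,230:390],None,fx=4.5,fy=4,interpolation=cv2.INTER_CUBIC),alpha=1.3))
```

```text
t 19.05 tcp [0.5529 0.1604 0.06  ] x [-0.058  0.998 -0.001] z [ 0.093  0.004 -0.996] F [ 0.7 -0.6 -1.5] op 0.179 q [-0.42  0.87  0.07  1.94 -0.11  0.24  1.35]
```

View pics/s13c.png

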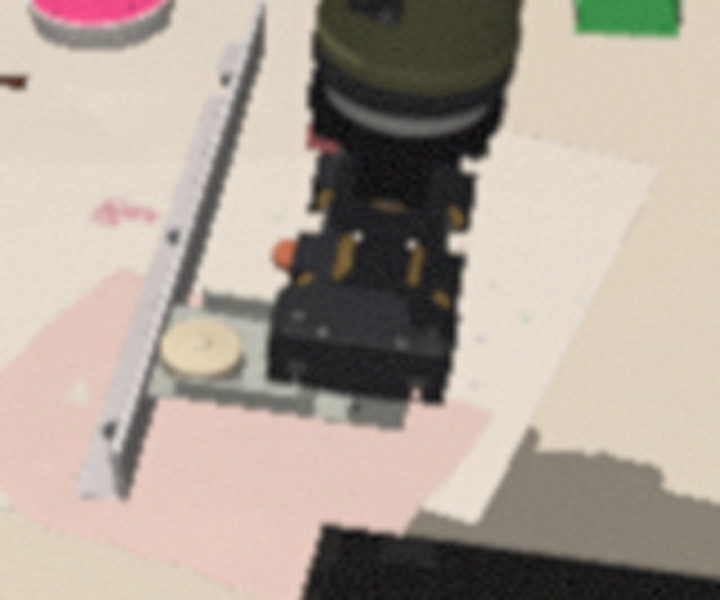

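play_rows([
  [0.1,0,-2,-5,0,0,0],
  [0.1,0,-3,-7,0,0,0],
  [0.1,0,-3,-8,0,0,0],
  [0.1,0,-4,-8,0,0,0],
  [0.1,2,-5,-6,0,0,0],
  [0.1,4,-6,-4,0,0,0],
  [0.1,6,-8,-2,0,0,0],
  [0.1,8,-9,0,0,0,0],
])

```text
clock: 20.1
tool_pos: [0.5055, 0.1788, 0.0996]
eef_rot: [0.686, 0.726, 0.034, 0.033]
contact_force: [-0.3, 0.4, -1.9]
opening: 0.179
```

Run:
```python
from h import *
s=st();R=Ro.from_quat(s['eef_rot']);print(R.inv().apply((np.array([.422,.294,.100])-s['tool_pos'])*1e3))
c,im=snap('side','s14.png')
cv2.imwrite('pics/s14c.png',cv2.convertScaleAbs(cv2.resize(im[150:350,230:430],None,fx=3,fy=3,interpolation=cv2.INTER_CUBIC),alpha=1.3))
```

```text
t 20.1 tcp [0.5055 0.1788 0.0996] x [-0.057  0.998 -0.   ] z [ 0.094  0.005 -0.996] F [-0.3  0.4 -1.9] op 0.179 q [-0.5   0.78  0.09  2.04 -0.13  0.24  1.31]
[119.79267724 -76.4497975   -7.64043836]
```

View pics/s14c.png

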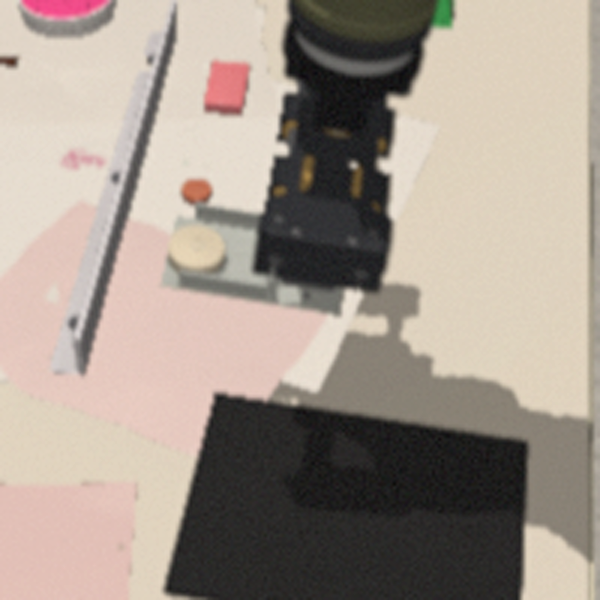

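play_rows([
  [0.1,10,-8,-1,0,0,0],
  [0.1,12,-8,-1,0,0,0],
  [0.1,13,-8,-1,0,0,0],
  [0.1,14,-8,-1,0,0,0],
  [0.1,14,-8,-1,0,0,0],
  [0.1,14,-8,-1,0,0,0],
  [0.1,12,-7,-1,0,0,0],
  [0.1,9,-6,-1,0,0,0],
])

```text
clock: 21.15
tool_pos: [0.4306, 0.283, 0.1012]
eef_rot: [0.684, 0.728, 0.034, 0.031]
contact_force: [1.3, 0.8, -1.8]
opening: 0.175
```

Run:
```python
from h import *
s=st();R=Ro.from_quat(s['eef_rot']);print(R.inv().apply((np.array([.422,.294,.060])-s['tool_pos'])*1e3))
c,im=snap('side','s15.png')
cv2.imwrite('pics/s15c.png',cv2.convertScaleAbs(cv2.resize(im[180:390,230:430],None,fx=3,fy=2.8,interpolation=cv2.INTER_CUBIC),alpha=1.3))
```

```text
t 21.15 tcp [0.4306 0.283  0.1012] x [-0.063  0.998  0.002] z [ 0.091  0.007 -0.996] F [ 1.3  0.8 -1.8] op 0.175 q [-0.79  0.77  0.14  2.09 -0.22  0.22  1.15]
[ 11.43393799 -11.59503807  40.33762428]
```

View pics/s15c.png

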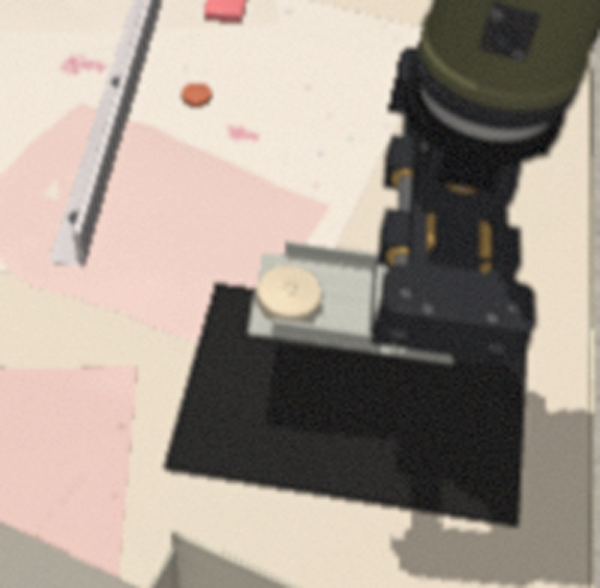

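Run:
```python
from h import *
cs=r.get_calibration('side')
S=lambda x,y:(230+x/3,180+y/2.8)
P=[ray(cs,S(*p),.006) for p in((165,467),(517,525))];print(P)
im=cv2.imread('pics/s14c.png')
S4=lambda x,y:(230+x/3,150+y/3)
Q=[ray(cs,S4(*p),.006) for p in((218,395),(526,442))];print(Q,'centre',(sum(P)+sum(Q))/4)
```

```text
[array([0.55820619, 0.36734144, 0.006     ]), array([0.36165143, 0.36812062, 0.006     ])]
[array([0.55595968, 0.23086268, 0.006     ]), array([0.36142907, 0.23058792, 0.006     ])] centre [0.45931159 0.29922816 0.006     ]
```

Run:
```python
from h import *
plan([.426,.297,.043],93.5,op=0.1)
```

```text
t 21.2 tcp [0.4294 0.2846 0.1011] x [-0.066  0.998  0.003] z [ 0.09   0.009 -0.996] F [-1.3  1.3 -1.8] op 0.176 q [-0.79  0.77  0.14  2.09 -0.22  0.22  1.15]
dist mm [ -3.4  12.4 -58.1] turn [ 0.09  -0.003  0.004]
max [1.6e+00 1.0e+00 7.3e+00 1.1e-02 0.0e+00 1.0e-03]
[0.1, 1.6, -1.0, 7.2, 0.011, -0.0, 0.001],
[0.1, 1.6, -0.9, 7.2, 0.011, -0.0, 0.001],
[0.1, 1.6, -0.8, 7.2, 0.011, -0.0, 0.001],
[0.1, 1.6, -0.7, 7.2, 0.011, -0.0, 0.001],
[0.1, 1.6, -0.7, 7.2, 0.011, -0.0, 0.001],
[0.1, 1.6, -0.6, 7.3, 0.011, -0.0, 0.001],
[0.1, 1.6, -0.5, 7.3, 0.011, -0.0, 0.001],
[0.1, 1.6, -0.4, 7.3, 0.011, -0.0, 0.001],
```

play_rows([
  [0.1,2,-1,5,0.01,0,0.001],
  [0.1,2,-1,7,0.012,0,0.001],
  [0.1,2,-1,8,0.012,0,0.001],
  [0.1,2,-1,8,0.012,0,0.001],
  [0.1,2,-0.5,8,0.011,0,0],
  [0.1,1.5,-0.5,8,0.011,0,0],
  [0.1,1,0,7,0.011,0,0],
  [0.1,0,0,5,0.011,0,0],
])

```text
clock: 22.2
tool_pos: [0.4275, 0.2962, 0.0406]
eef_rot: [0.686, 0.727, -0.001, -0.002]
contact_force: [0.8, -0.4, -0.9]
opening: 0.174
```

Run:
```python
from h import *
plan([.426,.297,.030],93.5,op=0.1,n=4)
```

```text
t 22.2 tcp [0.4275 0.2962 0.0406] x [-0.058  0.998  0.002] z [-0.005  0.001 -1.   ] F [ 0.8 -0.4 -0.9] op 0.174 q [-0.73  0.89  0.07  2.02 -0.23  0.24  1.16]
dist mm [ -1.5   0.8 -10.6] turn [-0.005 -0.002 -0.003]
max [2.0e-01 4.0e-01 2.6e+00 1.0e-03 0.0e+00 1.0e-03]
[0.1, 0.2, -0.4, 2.6, -0.001, -0.0, -0.001],
[0.1, 0.2, -0.4, 2.6, -0.001, -0.0, -0.001],
[0.1, 0.2, -0.4, 2.6, -0.001, -0.0, -0.001],
[0.1, 0.2, -0.4, 2.6, -0.001, -0.0, -0.001],
```

play_rows([
  [0.1,0,0,3,-0.003,0,0],
  [0.1,0,0,3,-0.002,0,0],
  [0.1,0,0,2,0,0,0],
  [0.1,0,0,1,0,0,0],
  [0.1,0,0,1,0,0,0],
  [0.1,0,0,0.5,0,0,0],
  [0.1,0,0,0,0,0,0],
  [0.1,0,0,0,0,0,0],
])

```text
clock: 23.2
tool_pos: [0.4277, 0.2962, 0.03]
eef_rot: [0.686, 0.727, 0.001, -0.001]
contact_force: [0.7, -0.5, -1.0]
opening: 0.178
```

Run:
```python
from h import *
st()
c,im=snap('side','s16.png')
cv2.imwrite('pics/s16c.png',cv2.convertScaleAbs(cv2.resize(im[220:390,270:430],None,fx=4.5,fy=3.5,interpolation=cv2.INTER_CUBIC),alpha=1.4))
```

```text
t 23.2 tcp [0.4277 0.2962 0.03  ] x [-0.058  0.998  0.002] z [ 0.001  0.002 -1.   ] F [ 0.7 -0.5 -1. ] op 0.178 q [-0.73  0.91  0.06  2.02 -0.23  0.21  1.17]
```

View pics/s16c.png

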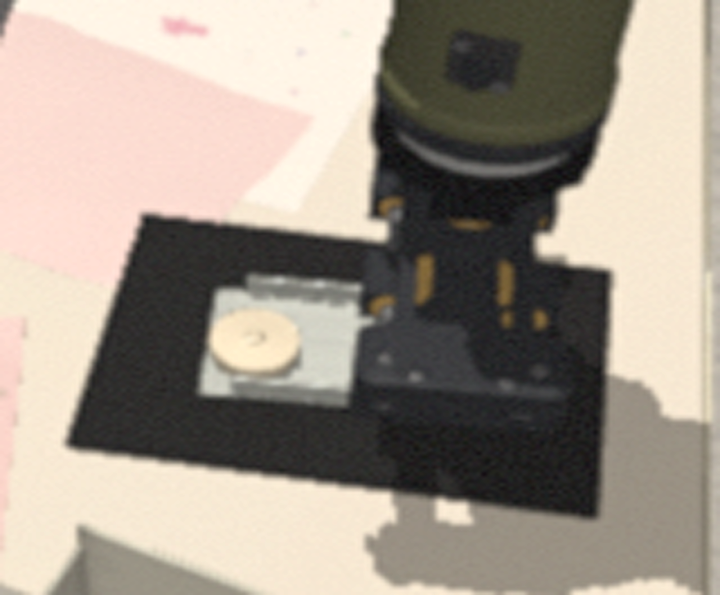

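play_rows([
  [0.1,0,0,0.6,0,0,0],
  [0.1,0,0,0.6,0,0,0],
  [0.1,0,0,0.6,0,0,0],
  [0.1,0,0,0.6,0,0,0],
  [0.1,0,0,0.6,0,0,0],
  [0.1,0,0,0.6,0,0,0],
  [0.1,0,0,0.6,0,0,0],
  [0.1,0,0,0.6,0,0,0],
])

```text
clock: 24.25
tool_pos: [0.4277, 0.2962, 0.0299]
eef_rot: [0.687, 0.727, 0.002, -0.001]
contact_force: [-0.9, -0.0, 6.9]
opening: 0.177
```

Contact confirmed (6.9 N, z no longer falling). Release.

play_rows([
  [0.1,0,0,0,0,0,0],
  [0.3,0,0,0,0,0,0],
  [0.45,0,0,0,0,0,0],
  [0.45,0,0,0,0,0,0],
  [0.45,0,0,0,0,0,0],
  [0.45,0,0,0,0,0,0],
  [0.45,0,0,0,0,0,0],
  [0.45,0,0,0,0,0,0],
])

```text
clock: 25.25
tool_pos: [0.4283, 0.2964, 0.0298]
eef_rot: [0.687, 0.727, 0.002, -0.001]
contact_force: [0.0, 1.0, -0.3]
opening: 0.453
```

Run:
```python
from h import *
st()
c,im=snap('wrist','w17.png')
```

```text
t 25.25 tcp [0.4283 0.2964 0.0298] x [-0.057  0.998  0.004] z [ 0.002  0.004 -1.   ] F [ 0.   1.  -0.3] op 0.453 q [-0.73  0.91  0.06  2.02 -0.23  0.21  1.17]
```

View pics/w17.png

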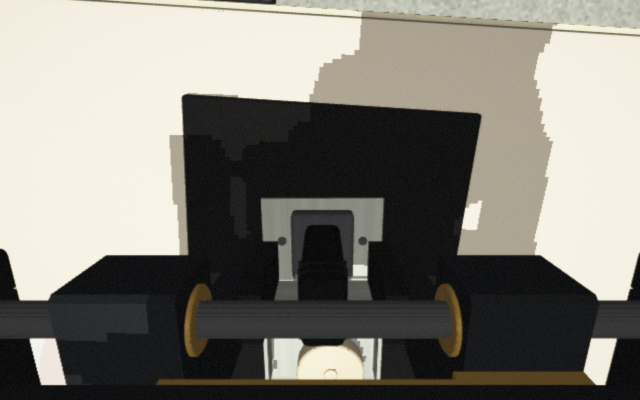

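The fingers are clear of the post on both sides, so I withdraw straight up.

play_rows([
  [0.5,0,0,-4,0,0,0],
  [0.5,0,0,-8,0,0,0],
  [0.5,0,0,-12,0,0,0],
  [0.5,0,0,-18,0,0,0],
  [0.5,0,0,-25,0,0,0],
  [0.5,0,0,-25,0,0,0],
  [0.5,0,0,-25,0,0,0],
  [0.5,0,0,-15,0,0,0],
])

```text
clock: 26.3
tool_pos: [0.4275, 0.2955, 0.1701]
eef_rot: [0.687, 0.727, 0.003, -0.001]
contact_force: [-0.2, 0.1, -0.6]
opening: 0.5
```

play_rows([
  [0.5,0,-20,-15,0,0,0],
  [0.5,0,-20,-15,0,0,0],
  [0.5,0,0,-10,0,0,0],
  [0.5,0,0,0,0,0,0],
  [0.5,0,0,0,0,0,0],
  [0.5,0,0,0,0,0,0],
  [0.5,0,0,0,0,0,0],
  [0.5,0,0,0,0,0,0],
])

```text
clock: 27.3
tool_pos: [0.3894, 0.2927, 0.2143]
eef_rot: [0.688, 0.726, 0.006, -0.0]
contact_force: [-0.8, 0.1, 0.1]
opening: 0.497
```

Run:
```python
from h import *
st()
c,im=snap('side','s18.png')
cv2.imwrite('pics/s18c.png',cv2.convertScaleAbs(cv2.resize(im[190:390,250:430],None,fx=4,fy=3,interpolation=cv2.INTER_CUBIC),alpha=1.4))
```

```text
t 27.3 tcp [0.3894 0.2927 0.2143] x [-0.054  0.998  0.008] z [ 0.008  0.009 -1.   ] F [-0.8  0.1  0.1] op 0.497 q [-0.86  0.55  0.19  2.02 -0.19  0.57  1.08]
```

View pics/s18c.png

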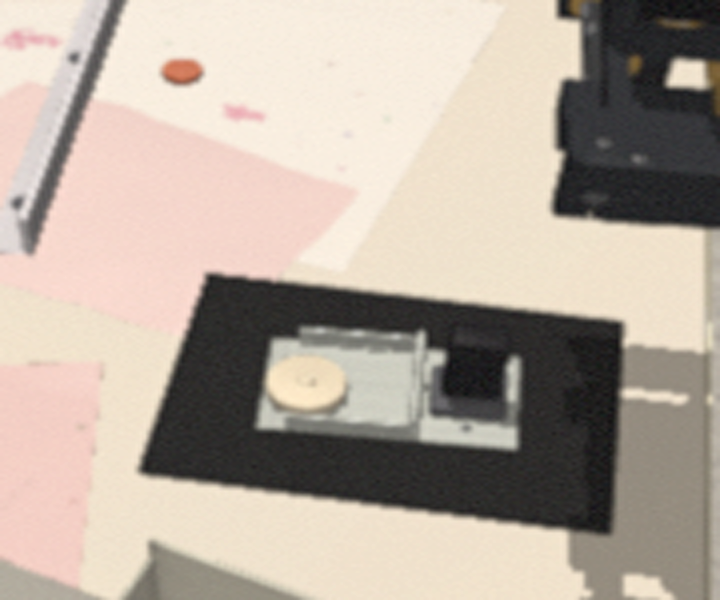

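Run:
```python
from h import *
c=r.get_calibration('side');S=lambda x,y:(250+x/4,190+y/3)
w=ray(c,S(308,381),.0196);lip=[ray(c,S(*p),.006) for p in((271,338),(256,430))];rear=[ray(c,S(*p),.007) for p in((519,357),(518,449))]
m=sum([ray(c,S(*p),.006) for p in((207,274),(622,322),(610,532),(141,471))])/4
lm=sum(lip)/2;rm=sum(rear)/2;d=(lm-rm)[:2];print('L',np.hypot(*d));d/=np.hypot(*d)
print('wheel behind lip',(lm-w)[:2]@d,'lateral',(w-lm)[:2]@np.array([-d[1],d[0]]),'mid-mat',((lm+rm)/2-m)[:2],'by TCP',np.array([.4283+.031,.2964+.002])-m[:2])
r_=r.get_calibration('top');_,im=snap('top','t18.png')
h=cv2.cvtColor(im,cv2.COLOR_BGR2LAB)
for n,(u0,v0,u1,v1) in dict(rub=(302,162,318,180),wax=(345,160,380,182)).items():
  for f in('t18.png','top0.png'):
    d=cv2.cvtColor(cv2.imread('pics/'+f)[v0:v1,u0:u1],cv2.COLOR_BGR2LAB)[:,:,1].astype(int);mm=d>140;ys,xs=np.nonzero(mm);print(n,f,mm.sum(),xs.mean()+u0,ys.mean()+v0)
st()
```

```text
L 0.11294369485456231
wheel behind lip 0.019976948099050165 lateral 0.004979561744607725 mid-mat [1.14712280e-03 6.93068684e-06] by TCP [-0.00021445 -0.00069641]
rub t18.png 67 310.02985074626866 170.91044776119404
rub top0.png 67 310.02985074626866 170.91044776119404
wax t18.png 318 361.11006289308176 169.74842767295598
wax top0.png 317 361.09148264984225 169.72870662460568
t 27.4 tcp [0.3893 0.2927 0.2144] x [-0.054  0.998  0.008] z [ 0.008  0.009 -1.   ] F [0.  0.2 0.7] op 0.502 q [-0.86  0.55  0.19  2.02 -0.19  0.57  1.08]
```

All good: the wheel is about 20 mm behind the lip and 5 mm off the centreline. The scoop is about 1 mm off the mat's centre, and the bystanders haven't moved.

Run:
```python
from plant import r
print(r.finish_job())
```

```text
the job is handed in; nothing more can be done
None
```

I pushed the felt wheel against the bench stop with the scoop's lip so it ran into the pan. I lifted it clear, set the scoop down level on the rubber mat, let go and backed off. The job was handed in at about 27 s; no verdict is reported.

**What did not go smoothly**
- Where the scoop started, one wrist joint was at its limit, so I first gripped the post about 12 mm high. I then set the scoop down in front of the wheel and took the grip again lower.
- While pushing, the scoop stuck and tipped nose-down by up to about 2.5°. I levelled it several times and pressed more lightly. The push force reached about 18 N forward and 20 N down at the end, well over the 5 N suggested.

**Last checks, from the side and top views**
- **Wheel:** it lies flat in the pan, its centre about 20 mm behind the lip and 5 mm off the scoop's centreline (14 mm allowed).
- **Scoop:** it stands released, with its middle about 1 mm from the mat's centre. I judged it level by eye and from the tool's tilt at release (under 1°).
- **Bystanders:** the small rubber wheel and the wax block are where they started, to within a tenth of a pixel.
- **Robot:** the gripper is about 0.2 m above the worktop and touching nothing.

**Readings that disagreed:** the two camera estimates of the mat's centre differ by about 7 mm. The estimates of the stop's face differ by about 3.5 mm, and those of the pan wall by up to 9 mm sideways. None of these affected the result.

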